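# Set the round-bottomed bud vases on their ring stands

## Robot

A 6-joint arm with a two-finger parallel gripper is mounted at the origin on the work surface. World frame = base frame: x ahead of the robot, y to its left, z up, the work surface at z = 0. Lengths are in m, angles in rad, forces in N, time in s.
With the tool pointing down it reaches from about 0.325 to 0.925 m from the base axis. Payload 3.1 kg.
Tool frame: the origin (TCP) lies between the finger pads; the fingertips stand 17 mm ahead of it and the grasp point (between the pads) lies 2 mm behind it; z points along the fingers, y is the direction in which the jaws open and shut (so a half turn about z gives the same grasp; the last joint's range is limited). The gripper opens to 85 mm and grips with 20 to 120 N. Pads are 22 mm wide; open, the fingers measure 114 mm over their backs; the gripper's body (76 mm by 85 mm) begins 54 mm behind the grasp point. The pads swing forward as they close: fully open they stand 13 mm farther back than shut.
Start: joints at [-1.377, 0.217, 1.613, -0, 1.311, -0.112], TCP at [0.188, -0.596, 0.248] pointing down, gripper open.
Joint ranges: [-2.75, 2.75], [-0.78, 2.1], [0.31, 2.55], [-1.13, 4.27], [0.13, 2.63], [-2.58, 2.58]. Speed limits (rad/s): [2.79, 2.79, 3.14, 3.14, 3.14, 3.14].

## Interface

Orientations are given as a 3x3 rotation matrix whose columns are the frame's x, y, z axes.
In Python, from plant import manip, optics gives the robot as it stands.
- The arm moves only by the tool drive_tool, never from a script. Its argument "targets" is a list of rows, each a list of 3 entries, a list of its own where there are three numbers: the finger opening in cm, from 0 to 8.54, then the shift along the tool's x, y, z in cm, then the turn, a rotation vector about the tool's x, y, z in degrees. In form: [[grip, [tx, ty, tz], [wx, wy, wz]], ...]. A call has 1 to 5 rows; each row shifts and turns the pose as measured when the row begins, along the tool's axes as they then stand; what a row does not reach is not made up. A row lasts 1/12 s, in which the tool goes at most 41.7 mm and 7.16 degrees, less where a joint would pass 70% of its speed; a pose out of reach is approached as far as the arm can. A call is refused whole if a number of a shift passes 4.17 or a number of a turn 7.16, either way. A call with a gripper value outside its range is refused whole. The fingers move at their own pace and stop on an object; the grip force is fixed at half the most. Time passes only in rows, so rows that do not move let the fingers close. It gives the time, the measured TCP pose, the force and the opening at its end, in the units of the state.
- manip.sense(): the state, without advancing time (a new reading comes with each control period).
- optics.snapshot(name): name is "scene" or "top" or "wrist"; returns (picture, depth): 400x640x3 uint8, red, green, blue; 400x640 float32, m along the optical axis (not along the pixel's ray), 0 where there is no reading.
- optics.camera_info(name): a dict with "fx", "fy", "cx", "cy" (pixels), "extrinsics" (4x4, takes a point from camera to world coordinates); the wrist camera has in their place "mount" (4x4, takes a point from camera to tool coordinates, whose origin is the TCP and whose axes are the flange's). Camera axes: x right, y up, looking along -z (the intrinsics and any distortion apply to the point x, -y, -z); pixel columns grow to the right and rows downward; lengths in m; the calibration is good to about 2 mm. A picture is of the moment at which its call begins: read the wrist's pose just before it. camera_info takes no time and is no camera call.
- manip.close_job(): hands the job in, once; it reports no verdict.
The state is a dict: "t": time; "qpos": joint angles; "qd": joint speeds; "joint_torque": joint torques, N m; "eef_pos": TCP position; "tool_rot": TCP orientation; "force": force on the tool from outside, world axes, zero at the start; "torque": the same for the moment, N m; "width": opening from 0.0 (shut) to 1.0 (fully open).
Only numpy, scipy, OpenCV 4.12 (cv2) and the standard library are available. Lean on these libraries where they do the work, as an engineer would, in place of code of your own. Each camera call takes 0.05 s, during which the arm holds its last target. There are 200 camera calls.

## Task

Get the craft table ready for the class: first clear everything that has been left on the three ring stands (stamp block, cork block, ink-pad case) into the grey tray. Then take each vase from the drying rack and set it gently, upright and level, in the ring stand of its own colour, without letting it drop or roll on the table. Leave the glue bottle, the mug and the roll of tape where they are.

Things in the scene. Friction and masses are not known exactly. Their poses are not given: they have to be found in the camera images.
- rack: Fixed drying rack, plate 125 x 290 mm, origin on the table under the middle bulb. Three places at its y = -95, 0, +95 mm: pegs carry a bulb (centre 45 mm above the table) and the neck leans 30 degrees from vertical towards the rack's -x (to the robot) on a rail with two prongs on either side of the neck. Rail and prongs end 45 mm below the neck's mouth, along the neck; a vase lifted straight up clears them.
- vase_red: Red bud vase, round bottom: ball bulb 72 mm in diameter, straight round neck 26 mm in diameter with a white band near the mouth, 150 mm tall, 0.22 kg; bare neck from 72 to 150 mm above the bottom. Cannot stand on a table. Origin at the bulb's lowest point, z along the axis to the mouth. Starts leaning in any place of the rack. May be absent (None).
- vase_red_bulb (a point): Centre of the red vase's bulb, 36 mm up its axis from the origin. None if the vase is absent.
- stand_red: Red ring stand for the red vase, fixed to the table: upright ring 72 mm outside, 48 mm inside, 25 mm high, open at top. Origin on the table at the ring's centre. A bulb seated in it has its centre 52 mm and its lowest point 16 mm above the table; friction keeps the vase at whatever lean it is let go with.
- vase_blue: Blue bud vase, round bottom: ball bulb 72 mm in diameter, straight round neck 26 mm in diameter with a white band near the mouth, 150 mm tall, 0.22 kg; bare neck from 72 to 150 mm above the bottom. Cannot stand on a table. Origin at the bulb's lowest point, z along the axis to the mouth. Starts leaning in any place of the rack. May be absent (None).
- vase_blue_bulb (a point): Centre of the blue vase's bulb, 36 mm up its axis from the origin. None if the vase is absent.
- stand_blue: Blue ring stand for the blue vase, fixed to the table: upright ring 72 mm outside, 48 mm inside, 25 mm high, open at top. Origin on the table at the ring's centre. A bulb seated in it has its centre 52 mm and its lowest point 16 mm above the table; friction keeps the vase at whatever lean it is let go with.
- vase_green: Green bud vase, round bottom: ball bulb 72 mm in diameter, straight round neck 26 mm in diameter with a white band near the mouth, 150 mm tall, 0.22 kg; bare neck from 72 to 150 mm above the bottom. Cannot stand on a table. Origin at the bulb's lowest point, z along the axis to the mouth. Starts leaning in any place of the rack. May be absent (None).
- vase_green_bulb (a point): Centre of the green vase's bulb, 36 mm up its axis from the origin. None if the vase is absent.
- stand_green: Green ring stand for the green vase, fixed to the table: upright ring 72 mm outside, 48 mm inside, 25 mm high, open at top. Origin on the table at the ring's centre. A bulb seated in it has its centre 52 mm and its lowest point 16 mm above the table; friction keeps the vase at whatever lean it is let go with.
- stamp: Wooden seal-stamp block 90 x 40 x 40 mm (x, y, z) with one red end, lying flat; origin at the centre of its underside. Starts across one of the ring stands. May be absent (None).
- cork: Cork block 80 x 50 x 40 mm (x, y, z); origin at the centre of its underside. Starts on one of the ring stands. May be absent (None).
- inkpad: Closed black ink-pad case 84 x 56 x 36 mm (x, y, z); origin at the centre of its underside. Starts on one of the ring stands. May be absent (None).
- tray: Grey open tray, loose, 0.8 kg, 130 x 300 x 30 mm outside (x, y, z), walls and floor 5 mm thick; origin at the centre of its underside. Starts empty.
- glue: White glue bottle with orange cap, 52 mm diameter, 130 mm tall, bystander; origin at the centre of its underside.
- mug: Blue mug, 76 mm diameter, 90 mm tall, bystander; origin at the centre of its underside.
- tape: Yellow roll of tape lying flat, 80 mm diameter, 24 mm high, bystander; origin at the centre of its underside.
Things that resemble listed ones, but are neither listed nor needed, are in the scene too. Leave any pink, purple or turquoise look-alike of the stamp alone.

How it is judged:
By the outcome, as a careful person would: the job done as asked, in the order asked, and still so for the second after the job is handed in, with the robot touching nothing.
Of vase_red, vase_blue, vase_green only 2 to 3 are there at a start; the rules pass over those that are not, and their reading is None.
Of stamp, cork, inkpad only 2 to 3 are there at a start; the rules pass over those that are not, and their reading is None.
At some moment in a run one of stamp, cork, inkpad, tray may be knocked a few centimetres aside while the robot is not near it.
It also fails if it takes over 210 s, if anything falls off the work surface, if the arm or the gripper's body presses on something with over 40 N, if the wrist force passes 120 N, or if a joint passes its speed limit or range.

## Working session

There is one attempt and no reset: what is moved stays moved. The work goes in short steps, Python scripts to look and compute and a tool call to move; the robot and the scene stay as the last step left them, time stands still between calls to the robot, and variables do not carry over. Pictures are saved under pics/ and viewed, about 12 in all and at most 16, crops included, and the job is handed in when it is done.

Besides the shell and the picture viewer there is one more tool, called after "Emit:" as name(argument=value, ...), one argument or row to a line, values as JSON. drive_tool: Moves the arm, as the interface text tells. Its arguments: {"type":"object","properties":{"targets":{"type":"array","items":{"type":"array"}}},"required":["targets"]}

```bash
ls; mkdir -p pics
cat > h.py <<'E'
import numpy as np, cv2
from plant import manip, optics
def snap(n, save=None):
    s=manip.sense(); im,d=optics.snapshot(n)
    if save: cv2.imwrite('pics/'+save, im[:,:,::-1])
    return im,d,cam(n,s)
def cam(n,s=None):
    c=optics.camera_info(n)
    if 'mount' in c:
        T=np.eye(4);T[:3,:3]=np.array(s['tool_rot']).reshape(3,3);T[:3,3]=s['eef_pos'];E=T@np.array(c['mount'])
    else: E=np.array(c['extrinsics'])
    return c,E
def ray(C,u,v):
    c,E=C; d=np.array([(u-c['cx'])/c['fx'],-(v-c['cy'])/c['fy'],-1.]); return E[:3,3],E[:3,:3]@d
def onz(C,u,v,z):
    o,d=ray(C,u,v); return o+d*(z-o[2])/d[2]
def cloud(C,dep):
    c,E=C; v,u=np.mgrid[:400,:640]
    p=np.stack([(u-c['cx'])/c['fx']*dep,-(v-c['cy'])/c['fy']*dep,-dep],-1)
    return p@E[:3,:3].T+E[:3,3]
E
python3 - <<'E'
from h import *
for n in ('scene','top'):
    im,d,C=snap(n,n+'0.png'); np.save(n+'0.npy',d); print(n,C[0].keys(),{k:C[0][k] for k in('fx','fy','cx','cy')},np.round(C[1],3).tolist())
    for k in C[0]: 
        if k not in('fx','fy','cx','cy','extrinsics'): print(k,C[0][k])
print(optics.camera_info('wrist'));print(manip.sense())
E
```

```text
pics
scene dict_keys(['fx', 'fy', 'cx', 'cy', 'extrinsics']) {'fx': 463.97453354468115, 'fy': 463.97453354468115, 'cx': 310.84586926626775, 'cy': 196.22606557148742} [[-0.772, -0.495, 0.398, 1.123], [0.635, -0.614, 0.469, 0.73], [0.012, 0.615, 0.788, 1.361], [0.0, 0.0, 0.0, 1.0]]
top dict_keys(['fx', 'fy', 'cx', 'cy', 'extrinsics']) {'fx': 375.74572738272445, 'fy': 375.74572738272445, 'cx': 321.6177165370136, 'cy': 201.4758354089564} [[0.002, 0.979, -0.206, 0.242], [-1.0, 0.002, -0.001, -0.042], [-0.0, 0.206, 0.979, 1.247], [0.0, 0.0, 0.0, 1.0]]
{'fx': 290.32681437580953, 'fy': 290.32681437580953, 'cx': 323.5267370275058, 'cy': 196.63249421292784, 'mount': array([[ 1.90854103e-04,  9.56775698e-01,  2.90826800e-01,
         7.33064976e-02],
       [ 9.99999714e-01, -3.95465053e-04,  6.44773121e-04,
        -3.25277359e-04],
       [ 7.31915089e-04,  2.90826594e-01, -9.56775499e-01,
        -1.25084552e-01],
       [ 0.00000000e+00,  0.00000000e+00,  0.00000000e+00,
         1.00000000e+00]])}
{'t': 0.1, 'qpos': array([-1.37720063e+00,  2.17667942e-01,  1.61477093e+00, -4.68321679e-06,
        1.31130421e+00, -1.12210409e-01]), 'qd': array([-0.00027764, -0.00107095, -0.00291765, -0.0011906 ,  0.0001124 ,
       -0.0001353 ]), 'joint_torque': array([-6.81260572e-04, -3.98074079e+01, -3.04970098e+01, -1.62586207e-04,
        4.26586616e-03,  4.07663279e-06]), 'eef_pos': array([ 0.18804314, -0.59531355,  0.24710693]), 'tool_rot': array([[ 9.53604262e-01,  3.01062679e-01, -4.18160952e-04],
       [ 3.01062876e-01, -9.53601958e-01,  2.10939044e-03],
       [ 2.36299634e-04, -2.13741645e-03, -9.99997688e-01]]), 'force': array([-0.40495666,  0.1773913 , -0.24336046]), 'torque': array([0.02615062, 0.0076598 , 0.03243531]), 'width': 0.9966100881607761}
```

View pics/top0.png

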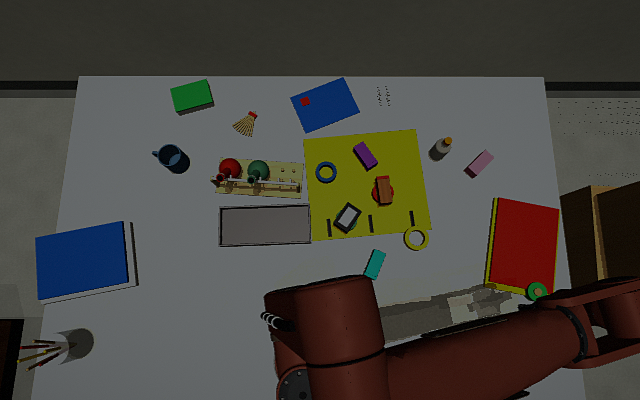

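View pics/scene0.png

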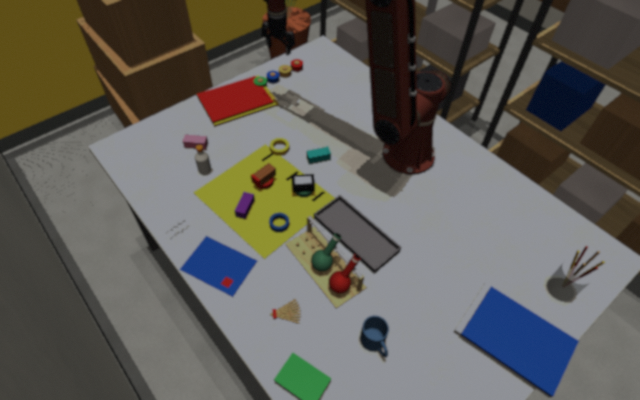

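Run:
```python
from h import *
im=cv2.imread('pics/top0.png'); d=np.load('top0.npy'); C=cam('top'); P=cloud(C,d)
cv2.imwrite('pics/crop0.png',cv2.resize(cv2.convertScaleAbs(im[130:270,205:445],alpha=1.5),None,fx=3.3,fy=3.3,interpolation=cv2.INTER_CUBIC))
for n,(u,v) in dict(blue=(326,172),stamp=(383,190),ink=(347,217),redv=(230,168),greenv=(258,170),tray=(265,226),glue=(440,149),mug=(172,158),tape=(416,238),table=(450,220),mat=(400,160)).items(): print(n,P[v,u].round(3), onz(C,u,v,0).round(3))
# elevated blobs
h=P[:,:,2]; m=((h>0.045)&(h<0.09)&(d>0)).astype(np.uint8); m[:120]=0;m[275:]=0
hsv=cv2.cvtColor(im,cv2.COLOR_BGR2HSV)
n,l,s,c=cv2.connectedComponentsWithStats(m)
for i in range(1,n):
    if s[i,4]>80:
        q=P[l==i]; r=cv2.minAreaRect(q[:,:2].astype(np.float32)); print(c[i].round(),s[i,4],np.median(q,0).round(3),np.round(r[0],3),np.round(r[1],3),round(r[2],1))
# tray
m=((h>0.02)&(h<0.04)).astype(np.uint8);n,l,s,c=cv2.connectedComponentsWithStats(m)
for i in range(1,n):
    if s[i,4]>80 and 120<c[i][1]<275:
        q=P[l==i]; r=cv2.minAreaRect(q[:,:2].astype(np.float32)); print('low',c[i].round(),s[i,4],np.round(r[0],3),np.round(r[1],3),round(r[2],1))
```

```text
blue [ 0.607 -0.057  0.002] [ 0.608 -0.057  0.   ]
stamp [ 0.53  -0.241  0.061] [ 0.544 -0.251  0.   ]
ink [ 0.441 -0.123  0.061] [ 0.451 -0.127  0.   ]
redv [0.599 0.256 0.074] [0.622 0.275 0.   ]
greenv [0.591 0.164 0.08 ] [0.615 0.178 0.   ]
tray [0.42  0.147 0.002] [0.42  0.148 0.   ]
glue [ 0.66  -0.425  0.089] [ 0.692 -0.455  0.   ]
mug [0.655 0.475 0.008] [ 0.658  0.479 -0.   ]
tape [ 0.381 -0.355  0.   ] [ 0.381 -0.355  0.   ]
table [ 0.441 -0.473 -0.001] [ 0.441 -0.473  0.   ]
mat [ 0.649 -0.312  0.008] [ 0.652 -0.313  0.   ]
[439. 150.] 141 [ 0.659 -0.424  0.078] [ 0.669 -0.433] [0.05  0.038] 51.6
[170. 156.] 352 [0.643 0.458 0.071] [0.646 0.459] [0.098 0.075] 47.8
[230. 167.] 287 [0.605 0.253 0.071] [0.602 0.264] [0.068 0.077] 83.0
[259. 168.] 278 [0.599 0.16  0.071] [0.595 0.17 ] [0.069 0.074] 80.2
[384. 189.] 369 [ 0.532 -0.242  0.064] [ 0.532 -0.244] [0.091 0.041] 6.7
[347. 217.] 466 [ 0.441 -0.123  0.061] [ 0.442 -0.123] [0.056 0.085] 55.5
low [365. 156.] 198 [ 0.659 -0.188] [0.091 0.041] 33.0
low [479. 163.] 233 [ 0.631 -0.575] [0.04  0.092] 44.3
low [326. 172.] 185 [ 0.603 -0.055] [0.068 0.069] 31.6
low [525. 247.] 4099 [ 0.344 -0.699] [0.203 0.312] 78.4
low [262. 225.] 472 [0.422 0.147] [0.131 0.3  ] 2.3
low [ 82. 261.] 6026 [0.302 0.72 ] [0.216 0.304] 11.5
low [416. 238.] 252 [ 0.38  -0.351] [0.076 0.078] 0.8
low [375. 263.] 210 [ 0.294 -0.211] [0.041 0.09 ] 66.0
```

View pics/crop0.png

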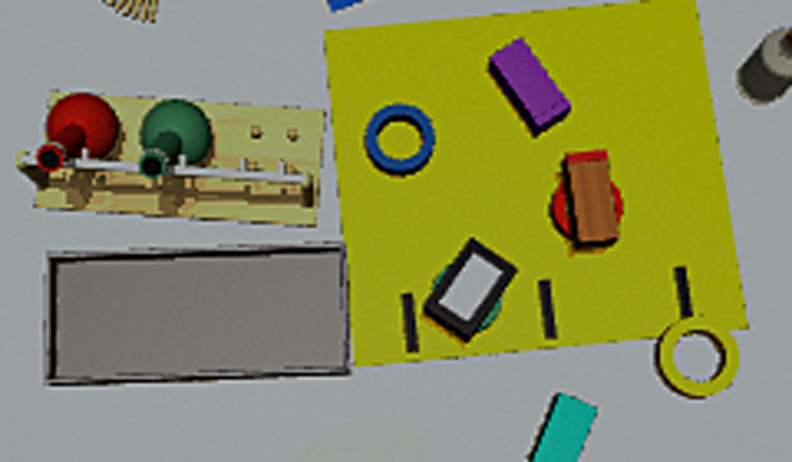

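```bash
cat > plan.py <<'E'
import sys,json
from h import *
from scipy.spatial.transform import Rotation as Ro
def Rd(yaw,tilt=0):
    c,s=np.cos(np.radians(yaw)),np.sin(np.radians(yaw))
    # tilt>0: tool z leans towards tool x
    return np.array([[c,s,0],[s,-c,0],[0,0,-1.]])@Ro.from_rotvec([0,np.radians(tilt),0]).as_matrix()
def plan(wps,step=.036,ang=6.5):
    """wps: list of (pos,R,grip cm)"""
    s=manip.sense(); p=np.array(s['eef_pos']); R=np.array(s['tool_rot']).reshape(3,3); rows=[]
    for q,Rt,g in wps:
        q=np.array(q); w=Ro.from_matrix(R.T@Rt).as_rotvec(); a=np.degrees(np.linalg.norm(w))
        n=max(1,int(np.ceil(max(np.linalg.norm(q-p)/step,a/ang))))
        for k in range(n):
            R2=R@Ro.from_rotvec(w/(n)).as_matrix(); t=R.T@((q-p)/(n-k)); t=np.round(t*100,1)
            rows.append([g,(t+0.).tolist(),(np.round(np.degrees(w/n),1)+0.).tolist()])
            p=p+R@t/100; R=R2
    for i in range(0,len(rows),5): print(json.dumps(rows[i:i+5]))
def st():
    s=manip.sense(); print('t',round(s['t'],2),'p',np.round(s['eef_pos'],4),'z',np.round(np.array(s['tool_rot']).reshape(3,3)[:,2],3),'F',np.round(s['force'],1),'w',round(s['width'],3),'q6',round(s['qpos'][5],2))
E
python3 -c "
from plan import *
plan([((.532,-.244,.16),Rd(6.7),7.5)])"
```

```text
[[7.5, [3.1, -1.7, 0.6], [0.0, 0.0, 0.8]], [7.5, [3.1, -1.7, 0.6], [0.0, 0.0, 0.8]], [7.5, [3.1, -1.7, 0.6], [0.0, 0.0, 0.8]], [7.5, [3.0, -1.8, 0.6], [0.0, 0.0, 0.8]], [7.5, [3.0, -1.8, 0.6], [0.0, 0.0, 0.8]]]
[[7.5, [3.0, -1.9, 0.6], [0.0, 0.0, 0.8]], [7.5, [2.9, -1.9, 0.6], [0.0, 0.0, 0.8]], [7.5, [2.9, -1.9, 0.7], [0.0, 0.0, 0.8]], [7.5, [2.9, -2.0, 0.6], [0.0, 0.0, 0.8]], [7.5, [2.9, -2.0, 0.6], [0.0, 0.0, 0.8]]]
[[7.5, [2.8, -2.0, 0.7], [0.0, 0.0, 0.8]], [7.5, [2.8, -2.1, 0.6], [0.0, 0.0, 0.8]], [7.5, [2.8, -2.1, 0.7], [0.0, 0.0, 0.8]], [7.5, [2.8, -2.2, 0.6], [0.0, 0.0, 0.8]]]
```

Emit:
drive_tool(
  targets=[
    [7.5,[3.1,-1.7,0.6],[0,0,0.8]],
    [7.5,[3.1,-1.7,0.6],[0,0,0.8]],
    [7.5,[3.1,-1.7,0.6],[0,0,0.8]],
    [7.5,[3.0,-1.8,0.6],[0,0,0.8]],
    [7.5,[3.0,-1.8,0.6],[0,0,0.8]],
  ],
)

```text
t: 0.52
eef_pos: [0.3097, -0.4713, 0.2146]
tool_rot: [[0.976, 0.219, -0.003], [0.219, -0.976, -0.001], [-0.003, 0.001, -1.0]]
force: [0.3, 0.6, -0.3]
width: 0.877
```

Emit:
drive_tool(
  targets=[
    [7.5,[3.0,-1.9,0.6],[0,0,0.8]],
    [7.5,[2.9,-1.9,0.6],[0,0,0.8]],
    [7.5,[2.9,-1.9,0.7],[0,0,0.8]],
    [7.5,[2.9,-2.0,0.6],[0,0,0.8]],
    [7.5,[2.9,-2.0,0.6],[0,0,0.8]],
  ],
)

```text
t: 0.93
eef_pos: [0.438, -0.3399, 0.1793]
tool_rot: [[0.99, 0.144, -0.005], [0.144, -0.99, 0.002], [-0.005, -0.003, -1.0]]
force: [0.2, -0.6, 0.6]
width: 0.878
```

Emit:
drive_tool(
  targets=[
    [7.5,[2.8,-2.0,0.7],[0,0,0.8]],
    [7.5,[2.8,-2.1,0.6],[0,0,0.8]],
    [7.5,[2.8,-2.1,0.7],[0,0,0.8]],
    [7.5,[2.8,-2.2,0.6],[0,0,0.8]],
  ],
)

```text
t: 1.27
eef_pos: [0.5414, -0.2358, 0.1497]
tool_rot: [[0.996, 0.086, -0.008], [0.086, -0.996, 0.004], [-0.008, -0.004, -1.0]]
force: [0.2, -1.0, -0.2]
width: 0.88
```

```bash
cat >> h.py <<'E'
def block(n,zlo,zhi,box,save=None):
    im,d,C=snap(n,save); P=cloud(C,d); x0,x1,y0,y1=box
    m=((P[...,2]>zlo)&(P[...,2]<zhi)&(P[...,0]>x0)&(P[...,0]<x1)&(P[...,1]>y0)&(P[...,1]<y1)&(d>0)).astype(np.uint8)
    k,l,s,c=cv2.connectedComponentsWithStats(m); i=1+np.argmax(s[1:,4]); q=P[l==i]
    r=cv2.minAreaRect(q[:,:2].astype(np.float32)); print(n,c[i].round(),s[i,4],'z',np.median(q[:,2]).round(4),'ctr',np.round(r[0],4),'size',np.round(r[1],3),'ang',round(r[2],1)); return im,d,C,P
E
python3 - <<'E'
from plan import *
st(); block('wrist',.05,.075,(.4,.64,-.33,-.15),'w1.png'); block('top',.05,.075,(.45,.6,-.31,-.18)); st()
plan([((.532,-.244,.09),Rd(6.7),7.5),((.532,-.244,.05),Rd(6.7),7.5)])
E
```

```text
t 1.27 p [ 0.5414 -0.2358  0.1497] z [-0.008  0.004 -1.   ] F [ 0.2 -1.  -0.2] w 0.88 q6 0.96
wrist [332. 212.] 5721 z 0.0644 ctr [ 0.5325 -0.2428] size [0.09  0.041] ang 6.5Traceback (most recent call last):
  File "<stdin>", line 2, in <module>
  File "h.py", line 24, in block
    k,l,s,c=cv2.connectedComponentsWithStats(m); i=1+np.argmax(s[1:,4]); q=P[l==i]
                                                     ~~~~~~~~~^^^^^^^^^
    return _wrapfunc(a, 'argmax', axis=axis, out=out, **kwds)
    return bound(*args, **kwds)
ValueError: attempt to get argmax of an empty sequence
```

View pics/w1.png

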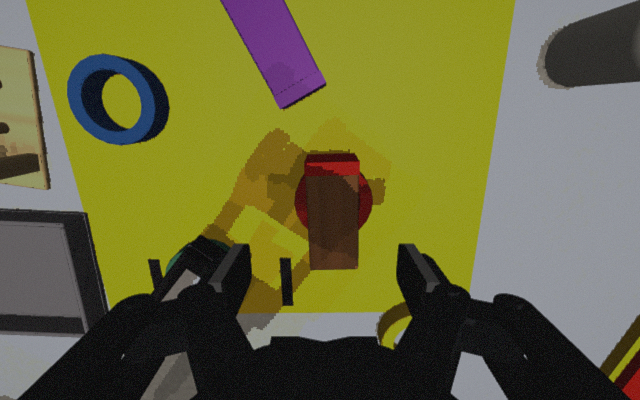

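Run:
```python
from plan import *
st(); plan([((.532,-.2435,.09),Rd(6.5),7.5),((.532,-.2435,.049),Rd(6.5),7.5)],.025)
```

```text
t 1.37 p [ 0.5428 -0.2329  0.1489] z [-0.008  0.006 -1.   ] F [ 0.3 -0.2 -0. ] w 0.878 q6 0.95
[[7.5, [-0.4, 0.3, 2.0], [-0.1, 0.1, -0.4]], [7.5, [-0.4, 0.3, 1.9], [-0.1, 0.1, -0.4]], [7.5, [-0.4, 0.4, 2.0], [-0.1, 0.1, -0.4]], [7.5, [0.0, 0.0, 2.0], [0.0, 0.0, 0.0]], [7.5, [0.0, 0.0, 2.1], [0.0, 0.0, 0.0]]]
```

Emit:
drive_tool(
  targets=[
    [7.5,[-0.4,0.3,2.0],[-0.1,0.1,-0.4]],
    [7.5,[-0.4,0.3,2.0],[-0.1,0.1,-0.4]],
    [7.5,[-0.4,0.4,2.0],[-0.1,0.1,-0.4]],
    [7.5,[0,0,2.0],[0,0,0]],
    [7.5,[0,0,0.5],[0,0,0]],
  ],
)

```text
t: 1.78
eef_pos: [0.533, -0.2439, 0.0626]
tool_rot: [[0.993, 0.121, 0.001], [0.121, -0.993, -0.002], [0.0, 0.002, -1.0]]
force: [-0.9, -0.2, -0.4]
width: 0.881
```

Run:
```python
from plan import *
st(); plan([((.532,-.2435,.049),Rd(6.5),7.5)],.025)
```

```text
t 1.78 p [ 0.533  -0.2439  0.0626] z [ 0.001 -0.002 -1.   ] F [-0.9 -0.2 -0.4] w 0.881 q6 0.9
[[7.5, [-0.1, -0.1, 1.4], [0.1, 0.0, 0.5]]]
```

Close, lift, and look.

Emit:
drive_tool(
  targets=[
    [7.5,[-0.1,0,1.4],[0.1,0,0.5]],
    [3,[0,0,0],[0,0,0]],
    [2,[0,0,0],[0,0,0]],
    [2,[0,0,0],[0,0,0]],
    [2,[0,0,0],[0,0,0]],
  ],
)

```text
t: 2.2
eef_pos: [0.5304, -0.2451, 0.0473]
tool_rot: [[0.994, 0.11, -0.002], [0.11, -0.994, 0.001], [-0.002, -0.001, -1.0]]
force: [-0.1, 0.4, -1.2]
width: 0.461
```

Emit:
drive_tool(
  targets=[
    [2,[0,0,0],[0,0,0]],
    [2,[0,0,0],[0,0,0]],
    [2,[0,0,0],[0,0,0]],
    [2,[0,0,0],[0,0,0]],
    [2,[0,0,0],[0,0,0]],
  ],
)

```text
t: 2.62
eef_pos: [0.5325, -0.2461, 0.0504]
tool_rot: [[0.994, 0.111, 0.003], [0.111, -0.994, -0.002], [0.003, 0.003, -1.0]]
force: [-0.8, -0.7, -1.3]
width: 0.465
```

Emit:
drive_tool(
  targets=[
    [2,[0,0,-1],[0,0,0]],
    [2,[0,0,-2],[0,0,0]],
    [2,[0,0,-2.5],[0,0,0]],
    [2,[0,0,-2.5],[0,0,0]],
    [2,[0,0,-2],[0,0,0]],
  ],
)

```text
t: 3.03
eef_pos: [0.5274, -0.2429, 0.149]
tool_rot: [[0.994, 0.111, -0.01], [0.111, -0.994, 0.006], [-0.01, -0.007, -1.0]]
force: [-0.4, -0.0, -1.8]
width: 0.46
```

Run:
```python
from plan import *
st(); print('stamp target y .14'); plan([((.42,.14,.14),Rd(2.3),2)],.036)
```

```text
t 3.03 p [ 0.5274 -0.2429  0.149 ] z [-0.01   0.006 -1.   ] F [-0.4 -0.  -1.8] w 0.46 q6 0.91
stamp target y .14
[[2, [-0.5, -3.3, 0.1], [0.0, 0.0, 0.3]], [2, [-0.6, -3.3, 0.1], [0.0, 0.0, 0.3]], [2, [-0.6, -3.3, 0.1], [0.0, 0.0, 0.3]], [2, [-0.6, -3.2, 0.1], [0.0, 0.0, 0.3]], [2, [-0.6, -3.3, 0.1], [0.0, 0.0, 0.3]]]
[[2, [-0.6, -3.2, 0.1], [0.0, 0.0, 0.3]], [2, [-0.7, -3.2, 0.1], [0.0, 0.0, 0.3]], [2, [-0.7, -3.2, 0.1], [0.0, 0.0, 0.3]], [2, [-0.7, -3.3, 0.1], [0.0, 0.0, 0.3]], [2, [-0.7, -3.2, 0.1], [0.0, 0.0, 0.3]]]
[[2, [-0.7, -3.3, 0.0], [0.0, 0.0, 0.3]], [2, [-0.7, -3.2, 0.1], [0.0, 0.0, 0.3]]]
```

Emit:
drive_tool(
  targets=[
    [2,[-0.5,-3.3,0.1],[0,0,0.3]],
    [2,[-0.6,-3.3,0.1],[0,0,0.3]],
    [2,[-0.6,-3.3,0.1],[0,0,0.3]],
    [2,[-0.6,-3.2,0.1],[0,0,0.3]],
    [2,[-0.6,-3.3,0.1],[0,0,0.3]],
  ],
)

```text
t: 3.45
eef_pos: [0.4903, -0.0877, 0.1583]
tool_rot: [[0.997, 0.074, 0.015], [0.074, -0.997, -0.009], [0.014, 0.01, -1.0]]
force: [0.8, 0.0, -0.7]
width: 0.46
```

Emit:
drive_tool(
  targets=[
    [2,[-0.6,-3.2,0.1],[0,0,0.3]],
    [2,[-0.7,-3.2,0.1],[0,0,0.3]],
    [2,[-0.7,-3.2,0.1],[0,0,0.3]],
    [2,[-0.7,-3.3,0.1],[0,0,0.3]],
    [2,[-0.7,-3.2,0.1],[0,0,0.3]],
  ],
)

```text
t: 3.87
eef_pos: [0.4442, 0.0777, 0.1558]
tool_rot: [[0.999, 0.044, 0.022], [0.044, -0.999, -0.009], [0.022, 0.01, -1.0]]
force: [1.5, 0.4, -0.1]
width: 0.458
```

Emit:
drive_tool(
  targets=[
    [2,[-0.7,-3.3,0],[0,0,0.3]],
    [2,[-0.7,-3.2,0.1],[0,0,0.3]],
    [2,[0,0,0],[0,0,0]],
  ],
)

```text
t: 4.12
eef_pos: [0.4243, 0.1495, 0.1561]
tool_rot: [[0.999, 0.037, 0.024], [0.037, -0.999, -0.006], [0.024, 0.007, -1.0]]
force: [-0.5, -1.2, -1.0]
width: 0.459
```

Run:
```python
from plan import *
im,d,C=snap('wrist','w2.png'); P=cloud(C,d)
st()
q=P[(P[...,2]>.024)&(P[...,2]<.036)&(d>0)&(P[...,0]<.5)&(P[...,1]>-.03)&(P[...,0]>.33)&(P[...,1]<.33)]; r=cv2.minAreaRect(q[:,:2].astype(np.float32)); print(len(q),r)
plan([((.42,.14,.07),Rd(2.3),2),((.42,.14,.033),Rd(2.3),2)],.025)
```

```text
t 4.17 p [0.4252 0.1477 0.1565] z [ 0.026 -0.008 -1.   ] F [-0.4 -0.7 -0.7] w 0.461 q6 1.73
5221 ((0.42210260033607483, 0.14755141735076904), (0.1299470067024231, 0.3001086711883545), 2.2420291900634766)
[[2, [-0.2, 0.2, 2.2], [0.1, -0.4, 0.0]], [2, [-0.2, 0.2, 2.1], [0.1, -0.4, 0.0]], [2, [-0.2, 0.1, 2.2], [0.1, -0.4, 0.0]], [2, [-0.1, 0.2, 2.1], [0.1, -0.4, 0.0]], [2, [0.0, 0.0, 1.9], [0.0, 0.0, 0.0]]]
[[2, [0.0, 0.0, 1.8], [0.0, 0.0, 0.0]]]
```

View pics/w2.png

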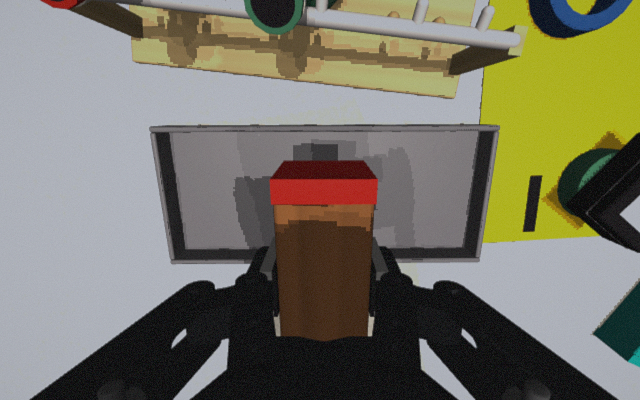

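Emit:
drive_tool(
  targets=[
    [2,[-0.2,0.2,2.2],[0.1,-0.4,0]],
    [2,[-0.2,0.2,2.1],[0.1,-0.4,0]],
    [2,[-0.2,0.1,2.2],[0.1,-0.4,0]],
    [2,[-0.1,0.2,2.1],[0.1,-0.4,0]],
    [2,[0,0,1.9],[0,0,0]],
  ],
)

```text
t: 4.58
eef_pos: [0.4298, 0.1389, 0.0579]
tool_rot: [[0.999, 0.041, 0.019], [0.041, -0.999, -0.001], [0.019, 0.001, -1.0]]
force: [-0.0, 0.1, -1.4]
width: 0.466
```

Emit:
drive_tool(
  targets=[
    [2,[0,0,0.8],[0,0,0]],
    [2,[0,0,0],[0,0,0]],
  ],
)

```text
t: 4.75
eef_pos: [0.4278, 0.1362, 0.0467]
tool_rot: [[0.999, 0.039, 0.012], [0.039, -0.999, -0.003], [0.012, 0.003, -1.0]]
force: [-0.0, -1.4, -1.0]
width: 0.461
```

Run:
```python
from plan import *
st(); plan([((.42,.14,.032),Rd(2.3),2)],.025)
```

```text
t 4.75 p [0.4278 0.1362 0.0467] z [ 0.012 -0.003 -1.   ] F [-0.  -1.4 -1. ] w 0.461 q6 1.69
[[2, [-0.8, -0.4, 1.5], [0.2, -0.7, -0.1]]]
```

Emit:
drive_tool(
  targets=[
    [2,[-0.4,-0.1,0.8],[0,-0.5,0]],
    [2,[-0.4,0,0.7],[0,-0.4,0]],
    [2,[0,0,0],[0,0,0]],
  ],
)

```text
t: 5.0
eef_pos: [0.4217, 0.1358, 0.0327]
tool_rot: [[0.999, 0.037, -0.001], [0.037, -0.999, -0.003], [-0.001, 0.003, -1.0]]
force: [0.2, -0.5, -0.9]
width: 0.461
```

Run:
```python
from plan import *
st(); plan([((.42,.14,.033),Rd(2.3),2)],.025)
```

```text
t 5.0 p [0.4217 0.1358 0.0327] z [-0.001 -0.003 -1.   ] F [ 0.2 -0.5 -0.9] w 0.461 q6 1.69
[[2, [-0.2, -0.4, 0.0], [0.2, 0.1, -0.2]]]
```

Emit:
drive_tool(
  targets=[
    [2,[0,0,0.1],[0,0,0]],
    [5.5,[0,0,0],[0,0,0]],
    [6.5,[0,0,0],[0,0,0]],
    [6.5,[0,0,0],[0,0,0]],
    [6.5,[0,0,-1],[0,0,0]],
  ],
)

```text
t: 5.42
eef_pos: [0.4228, 0.1362, 0.0434]
tool_rot: [[0.999, 0.038, 0.001], [0.038, -0.999, -0.003], [0.001, 0.003, -1.0]]
force: [-0.4, -0.3, -0.5]
width: 0.763
```

Emit:
drive_tool(
  targets=[
    [7.5,[0,0,-2],[0,0,0]],
    [7.5,[0,0,-3],[0,0,0]],
    [7.5,[0,0,-3],[0,0,0]],
    [7.5,[0,0,-3],[0,0,0]],
  ],
)

```text
t: 5.75
eef_pos: [0.4182, 0.1361, 0.1551]
tool_rot: [[0.999, 0.038, -0.01], [0.038, -0.999, -0.005], [-0.01, 0.004, -1.0]]
force: [0.7, 0.9, -0.2]
width: 0.881
```

Run:
```python
from plan import *
st(); plan([((.432,-.115,.16),Rd(-34.5),8)])
```

```text
t 5.75 p [0.4182 0.1361 0.1551] z [-0.01  -0.005 -1.   ] F [ 0.7  0.9 -0.2] w 0.881 q6 1.69
[[8, [0.1, 3.6, -0.1], [0.1, 0.1, 5.2]], [8, [0.4, 3.6, -0.1], [0.1, 0.1, 5.2]], [8, [0.7, 3.5, 0.0], [0.1, 0.1, 5.2]], [8, [1.0, 3.4, -0.1], [0.1, 0.1, 5.2]], [8, [1.3, 3.3, 0.0], [0.1, 0.1, 5.2]]]
[[8, [1.7, 3.2, -0.1], [0.1, 0.1, 5.2]], [8, [1.9, 3.1, 0.0], [0.1, 0.1, 5.2]]]
```

Emit:
drive_tool(
  targets=[
    [8,[0.1,3.6,-0.1],[0.1,0.1,5.2]],
    [8,[0.4,3.6,-0.1],[0.1,0.1,5.2]],
    [8,[0.7,3.5,0],[0.1,0.1,5.2]],
    [8,[1.0,3.4,-0.1],[0.1,0.1,5.2]],
    [8,[1.3,3.3,0],[0.1,0.1,5.2]],
  ],
)

```text
t: 6.17
eef_pos: [0.4379, -0.041, 0.1762]
tool_rot: [[0.914, -0.405, 0.033], [-0.405, -0.914, 0.005], [0.029, -0.018, -0.999]]
force: [0.8, 0.1, -0.6]
width: 0.937
```

Emit:
drive_tool(
  targets=[
    [8,[1.7,3.2,-0.1],[0.1,0.1,5.2]],
    [8,[1.9,3.1,0],[0.1,0.1,5.2]],
    [8,[0,0,0],[0,0,0]],
  ],
)

```text
t: 6.42
eef_pos: [0.4435, -0.1227, 0.1828]
tool_rot: [[0.816, -0.576, 0.048], [-0.577, -0.817, -0.001], [0.04, -0.027, -0.999]]
force: [0.2, 0.3, 0.7]
width: 0.936
```

Run:
```python
from plan import *
block('wrist',.05,.07,(.35,.53,-.22,-.03),'w3.png');st()
plan([((.442,-.123,.085),Rd(-34.5),8),((.442,-.123,.047),Rd(-34.5),8)],.022)
```

```text
wrist [328. 198.] 5643 z 0.0607 ctr [ 0.4419 -0.1224] size [0.056 0.084] ang 55.2
t 6.47 p [ 0.4434 -0.1204  0.1828] z [ 0.048  0.002 -0.999] F [0.2 0.4 0.3] w 0.934 q6 1.74
[[8, [-0.1, 0.1, 2.0], [-0.3, -0.4, -0.1]], [8, [0.0, 0.1, 1.9], [-0.3, -0.4, -0.1]], [8, [0.0, 0.1, 2.0], [-0.3, -0.4, -0.1]], [8, [-0.1, 0.1, 1.9], [-0.3, -0.4, -0.1]], [8, [0.0, 0.1, 2.0], [-0.3, -0.4, -0.1]]]
[[8, [0.0, 0.0, 1.9], [0.0, 0.0, 0.0]], [8, [0.0, 0.0, 1.9], [0.0, 0.0, 0.0]]]
```

Emit:
drive_tool(
  targets=[
    [8,[-0.1,0.1,2.0],[-0.3,-0.4,-0.1]],
    [8,[0,0.1,1.9],[-0.3,-0.5,-0.1]],
    [8,[0,0.1,2.0],[-0.3,-0.5,-0.1]],
    [8,[-0.1,0.1,1.9],[-0.3,-0.5,-0.1]],
    [8,[0,0,2.0],[-0.3,-0.4,-0.1]],
  ],
)

```text
t: 6.88
eef_pos: [0.4485, -0.1216, 0.0916]
tool_rot: [[0.826, -0.563, 0.015], [-0.563, -0.826, -0.001], [0.013, -0.007, -1.0]]
force: [0.3, -0.3, 0.3]
width: 0.943
```

Run:
```python
from plan import *
st()
plan([((.442,-.1228,.047),Rd(-34.8),8)],.022)
```

```text
t 6.88 p [ 0.4485 -0.1216  0.0916] z [ 0.015 -0.001 -1.   ] F [ 0.3 -0.3  0.3] w 0.943 q6 1.75
[[8, [-0.2, 0.2, 1.5], [-0.1, -0.3, 0.2]], [8, [-0.2, 0.1, 1.5], [-0.1, -0.3, 0.2]], [8, [-0.1, 0.2, 1.5], [-0.1, -0.3, 0.2]]]
```

Emit:
drive_tool(
  targets=[
    [8,[-0.2,0.2,1.5],[-0.1,-0.3,0.2]],
    [8,[-0.2,0.1,1.4],[-0.1,-0.3,0.2]],
    [8,[-0.1,0.1,1.0],[-0.1,-0.3,0.2]],
    [8,[0,0,0],[0,0,0]],
  ],
)

```text
t: 7.22
eef_pos: [0.4399, -0.1152, 0.0487]
tool_rot: [[0.826, -0.564, -0.008], [-0.564, -0.826, 0.008], [-0.011, -0.002, -1.0]]
force: [-1.1, -0.0, -0.1]
width: 0.932
```

Run:
```python
from plan import *
st()
plan([((.442,-.1228,.047),Rd(-34.8),8)],.022)
```

```text
t 7.22 p [ 0.4399 -0.1152  0.0487] z [-0.008  0.008 -1.   ] F [-1.1 -0.  -0.1] w 0.932 q6 1.75
[[8, [0.6, 0.5, 0.2], [-0.1, 0.6, 0.4]]]
```

Emit:
drive_tool(
  targets=[
    [8,[0.6,0.5,0.1],[-0.1,0.6,0.4]],
    [8,[0,0,0],[0,0,0]],
    [5,[0,0,0],[0,0,0]],
    [4,[0,0,0],[0,0,0]],
    [4,[0,0,0],[0,0,0]],
  ],
)

```text
t: 7.63
eef_pos: [0.4452, -0.1228, 0.0513]
tool_rot: [[0.823, -0.568, 0.006], [-0.568, -0.823, -0.002], [0.006, -0.002, -1.0]]
force: [0.0, -0.0, -0.0]
width: 0.64
```

Emit:
drive_tool(
  targets=[
    [4,[0,0,0],[0,0,0]],
    [4,[0,0,0],[0,0,0]],
    [4,[0,0,0],[0,0,0]],
    [4,[0,0,0],[0,0,0]],
  ],
)

```text
t: 7.97
eef_pos: [0.446, -0.1233, 0.0525]
tool_rot: [[0.823, -0.568, 0.008], [-0.568, -0.823, -0.003], [0.009, -0.002, -1.0]]
force: [0.6, 0.3, -1.4]
width: 0.647
```

```bash
python3 -c "
from plan import *
st()"
```

```text
t 7.97 p [ 0.446  -0.1233  0.0525] z [ 0.008 -0.003 -1.   ] F [ 0.6  0.3 -1.4] w 0.647 q6 1.75
```

Emit:
drive_tool(
  targets=[
    [4,[0,0,-1],[0,0,0]],
    [4,[0,0,-2],[0,0,0]],
    [4,[0,0,-2.5],[0,0,0]],
    [4,[0,0,-2.5],[0,0,0]],
    [4,[0,0,-1],[0,0,0]],
  ],
)

```text
t: 8.38
eef_pos: [0.4405, -0.1211, 0.143]
tool_rot: [[0.823, -0.568, -0.004], [-0.568, -0.823, 0.003], [-0.005, 0.0, -1.0]]
force: [1.1, -0.4, -0.4]
width: 0.643
```

Run:
```python
from plan import *
block('top',.025,.055,(.34,.5,.08,.2)); st()
plan([((.4295,.06,.13),Rd(2.3),4)],.03,5)
```

```text
top [267. 223.] 373 z 0.0444 ctr [0.4249 0.1346] size [0.091 0.04 ] ang 1.8
t 8.43 p [ 0.4416 -0.1215  0.1443] z [-0.001  0.001 -1.   ] F [ 1.1 -0.6  0.3] w 0.645 q6 1.75
[[4, [-1.4, -1.8, 0.2], [0.0, 0.0, -4.6]], [4, [-1.3, -1.9, 0.2], [0.0, 0.0, -4.6]], [4, [-1.1, -2.0, 0.2], [0.0, 0.0, -4.6]], [4, [-0.9, -2.1, 0.2], [0.0, 0.0, -4.6]], [4, [-0.8, -2.1, 0.2], [0.0, 0.0, -4.6]]]
[[4, [-0.6, -2.2, 0.1], [0.0, 0.0, -4.6]], [4, [-0.4, -2.2, 0.2], [0.0, 0.0, -4.6]], [4, [-0.3, -2.3, 0.1], [0.0, 0.0, -4.6]]]
```

Emit:
drive_tool(
  targets=[
    [4,[-1.4,-1.8,0.2],[0,0,-4.6]],
    [4,[-1.3,-1.9,0.2],[0,0,-4.6]],
    [4,[-1.1,-2.0,0.2],[0,0,-4.6]],
    [4,[-0.9,-2.1,0.2],[0,0,-4.6]],
    [4,[-0.8,-2.1,0.2],[0,0,-4.6]],
  ],
)

```text
t: 8.85
eef_pos: [0.4363, -0.0088, 0.1378]
tool_rot: [[0.981, -0.193, 0.007], [-0.193, -0.981, -0.004], [0.008, 0.002, -1.0]]
force: [-0.5, -0.2, -0.4]
width: 0.639
```

Emit:
drive_tool(
  targets=[
    [4,[-0.6,-2.2,0.1],[0,0,-4.6]],
    [4,[-0.4,-2.2,0.2],[0,0,-4.6]],
    [4,[-0.3,-2.3,0.1],[0,0,-4.6]],
    [4,[0,0,0],[0,0,0]],
  ],
)

```text
t: 9.18
eef_pos: [0.427, 0.0654, 0.1316]
tool_rot: [[0.998, 0.064, 0.003], [0.064, -0.998, -0.001], [0.003, 0.002, -1.0]]
force: [-0.5, 0.2, -1.6]
width: 0.647
```

Run:
```python
from plan import *
st()
plan([((.4295,.06,.06),Rd(2.3),4)],.02,5)
```

```text
t 9.18 p [0.427  0.0654 0.1316] z [ 0.003 -0.001 -1.   ] F [-0.5  0.2 -1.6] w 0.647 q6 1.5
[[4, [0.0, 0.1, 1.8], [0.0, 0.0, 0.3]], [4, [0.1, 0.1, 1.8], [0.0, 0.0, 0.3]], [4, [0.1, 0.2, 1.8], [0.0, 0.0, 0.3]], [4, [0.0, 0.1, 1.8], [0.0, 0.0, 0.3]]]
```

Emit:
drive_tool(
  targets=[
    [4,[0,0.1,1.8],[0,0,0.3]],
    [4,[0.1,0.1,1.8],[0,0,0.3]],
    [4,[0.1,0.2,1.8],[0,0,0.3]],
    [4,[0,0.1,1.5],[0,0,0.3]],
    [4,[0,0,0],[0,0,0]],
  ],
)

```text
t: 9.6
eef_pos: [0.4298, 0.0612, 0.0611]
tool_rot: [[0.999, 0.044, 0.006], [0.044, -0.999, -0.003], [0.006, 0.003, -1.0]]
force: [-0.5, -0.3, -1.5]
width: 0.645
```

Run:
```python
from plan import *
st()
plan([((.4295,.06,.035),Rd(2.3),4)],.012,5)
```

```text
t 9.6 p [0.4298 0.0612 0.0611] z [ 0.006 -0.003 -1.   ] F [-0.5 -0.3 -1.5] w 0.645 q6 1.51
[[4, [0.0, 0.0, 0.9], [0.1, -0.1, 0.1]], [4, [0.0, 0.1, 0.9], [0.1, -0.1, 0.1]], [4, [0.0, 0.0, 0.8], [0.1, -0.1, 0.1]]]
```

Emit:
drive_tool(
  targets=[
    [4,[0,0,0.9],[0.1,-0.1,0.1]],
    [4,[0,0.1,0.8],[0.1,-0.1,0.1]],
    [4,[0,0,0.7],[0.1,-0.1,0.1]],
    [4,[0,0,0.1],[0,0,0]],
    [4,[0,0,0],[0,0,0]],
  ],
)

```text
t: 10.02
eef_pos: [0.4307, 0.0591, 0.0349]
tool_rot: [[0.999, 0.037, 0.001], [0.037, -0.999, 0.003], [0.001, -0.003, -1.0]]
force: [0.7, -0.5, -1.9]
width: 0.642
```

Emit:
drive_tool(
  targets=[
    [5.8,[0,0,0.1],[0,0,0]],
    [6.2,[0,0,0],[0,0,0]],
    [6.2,[0,0,0],[0,0,0]],
    [6.2,[0,0,-1],[0,0,0]],
    [6.2,[0,0,-2],[0,0,0]],
  ],
)

```text
t: 10.43
eef_pos: [0.4295, 0.059, 0.0639]
tool_rot: [[0.999, 0.037, -0.003], [0.037, -0.999, 0.003], [-0.003, -0.003, -1.0]]
force: [-0.2, -0.5, -0.3]
width: 0.729
```

Emit:
drive_tool(
  targets=[
    [6.2,[0,0,-3],[0,0,0]],
    [6.2,[0,0,-3.5],[0,0,0]],
    [6.2,[0,0,-3.5],[0,0,0]],
    [6.2,[0,0,-3.5],[0,0,0]],
    [6.2,[0,0,-3.5],[0,0,0]],
  ],
)

```text
t: 10.85
eef_pos: [0.4254, 0.0589, 0.2408]
tool_rot: [[0.999, 0.037, -0.011], [0.037, -0.999, 0.003], [-0.011, -0.003, -1.0]]
force: [1.3, 0.2, -0.1]
width: 0.725
```

Run:
```python
from plan import *
im,d,C=snap('top','top1.png'); P=cloud(C,d); st()
cv2.imwrite('pics/crop1.png',cv2.resize(cv2.convertScaleAbs(im[130:270,205:445,::-1],alpha=1.5),None,fx=3.3,fy=3.3,interpolation=cv2.INTER_CUBIC))
plan([((.46,.19,.29),Rd(-4,25),6.2)])
```

```text
t 10.9 p [0.4307 0.0589 0.2497] z [ 0.004  0.003 -1.   ] F [3.4 1.5 4.5] w 0.727 q6 1.5
[[6.2, [0.9, -3.3, -1.0], [-0.4, 6.2, 1.5]], [6.2, [0.9, -3.3, -0.9], [-0.4, 6.2, 1.5]], [6.2, [0.9, -3.2, -0.9], [-0.4, 6.2, 1.5]], [6.2, [0.8, -3.3, -0.8], [-0.4, 6.2, 1.5]]]
```

View pics/crop1.png

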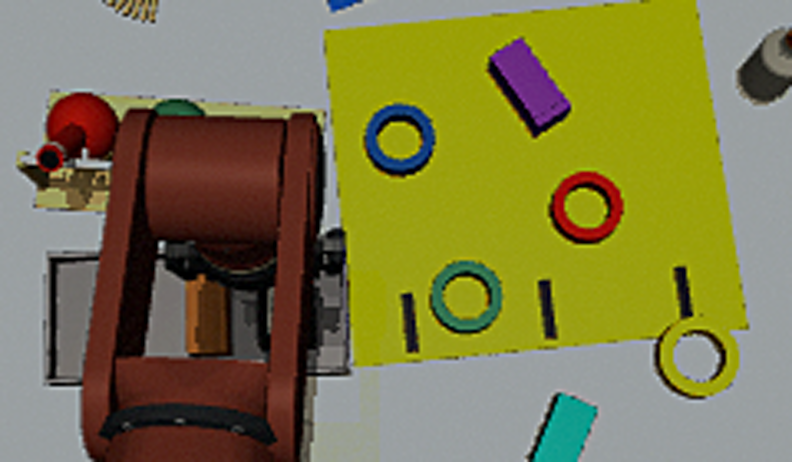

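Emit:
drive_tool(
  targets=[
    [6.2,[0.9,-3.3,-1.0],[-0.4,6.2,1.5]],
    [6.2,[0.9,-3.3,-0.9],[-0.4,6.2,1.5]],
    [6.2,[0.9,-3.2,-0.9],[-0.4,6.2,1.5]],
    [6.2,[0.8,-3.3,-0.8],[-0.4,6.2,1.5]],
    [6.2,[0,0,0],[0,0,0]],
  ],
)

```text
t: 11.32
eef_pos: [0.467, 0.1926, 0.3087]
tool_rot: [[0.885, -0.081, 0.459], [-0.078, -0.997, -0.027], [0.46, -0.012, -0.888]]
force: [-0.8, 0.2, -0.5]
width: 0.728
```

```bash
cat >> h.py <<'E'
def ball(P,m,r=.036):
    from scipy.optimize import least_squares
    q=P[m]; q=q[np.linalg.norm(q-np.median(q,0),axis=1)<.06]
    s=least_squares(lambda c:np.linalg.norm(q-c,axis=1)-r,np.median(q,0)-[0,0,.02],loss='soft_l1',f_scale=.002); return s.x,len(q)
def cmask(im,col):
    h=cv2.cvtColor(im,cv2.COLOR_RGB2HSV); H,S,V=h[...,0],h[...,1],h[...,2]
    return (S>110)&(V>25)&({'red':(H<6)|(H>174),'green':(H>65)&(H<95)}[col])
E
python3 - <<'E'
from plan import *
# rings from top1 picture (before the move) using intermediate depth of the first picture is not needed: fresh top view
im,d,C=snap('top'); P=cloud(C,d)
for col,c in (('red',(.53,-.243)),('green',(.442,-.123))):
    m=cmask(im,col)&(abs(P[...,0]-c[0])<.06)&(abs(P[...,1]-c[1])<.06)&(P[...,2]>.015)
    v,u=np.nonzero(m); r=cv2.minEnclosingCircle(np.stack([u,v],1).astype(np.float32)); print(col,len(v),r, onz(C,*r[0],.025).round(4), np.median(P[m][:,2]), P[m][:,:2].min(0),P[m][:,:2].max(0))
im,d,C=snap('wrist','w4.png'); P=cloud(C,d); st()
for col in('red','green'):
    m=cmask(im,col)&(d>0)&(P[...,2]<.083)&(P[...,2]>.03)&(P[...,0]>.5); print(col,ball(P,m))
    m=cmask(im,col)&(d>0)&(P[...,2]>.1)&(P[...,2]<.16)&(P[...,0]>.5); q=P[m]; print('neck',len(q),q.mean(0) if len(q) else 0)
E
```

```text
red 181 ((382.4285583496094, 192.14285278320312), 10.463848114013672) [ 0.531  -0.2447  0.025 ] 0.023931987638550423 [ 0.49721515 -0.27774719] [ 0.56736797 -0.20978902]
green 180 ((345.92059326171875, 219.3540802001953), 10.569448471069336) [ 0.4389 -0.1217  0.025 ] 0.02455199220869464 [ 0.40676937 -0.15490388] [ 0.47422742 -0.08899392]
t 11.42 p [0.4676 0.1884 0.3073] z [ 0.454 -0.032 -0.891] F [-0.6  0.3 -0.2] w 0.727 q6 2.1
red (array([0.6063258 , 0.26669155, 0.04452973]), 1310)
neck 453 [0.55978777 0.26593593 0.1300162 ]
green (array([0.86921158, 0.41792629, 0.01483645]), 2554)
neck 154 [0.55477647 0.17544597 0.13027195]
```

View pics/w4.png

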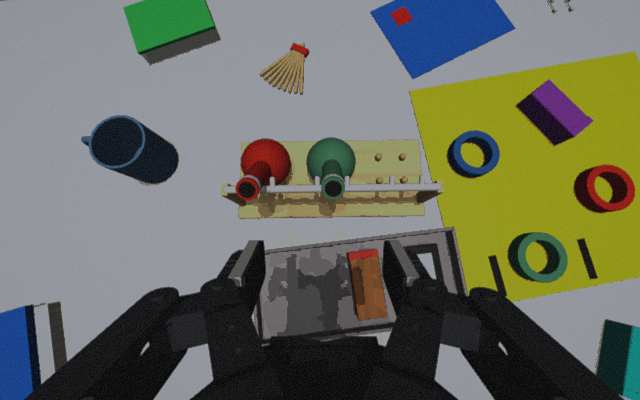

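Run:
```python
from plan import *
im,d,C=snap('wrist'); P=cloud(C,d); B={}
for col,y in(('red',.267),('green',.17)):
    R=(abs(P[...,1]-y)<.045)&(d>0)
    m=cmask(im,col)&R&(P[...,2]<.083)&(P[...,2]>.03)&(abs(P[...,0]-.6)<.05); b,n=ball(P,m); B[col]=b
    # neck: rings near the mouth: any surface points at z>.1 near the neck
    m=R&(P[...,2]>.125)&(P[...,2]<.16)&(abs(P[...,0]-.55)<.04)&(abs(P[...,1]-y)<.025); q=P[m]; r=cv2.minEnclosingCircle(q[:,:2].astype(np.float32)); print(col,b.round(4),n,'mouth pts',len(q),np.median(q,0).round(4),np.round(r[0],4),q[:,2].max().round(4))
e=B['red']-B['green']; yaw=np.degrees(np.arctan2(-e[0],e[1])); print(e,np.linalg.norm(e),'yaw',yaw)
ex=np.array([np.cos(np.radians(yaw)),np.sin(np.radians(yaw)),0])
ax=-.5*ex+np.array([0,0,np.sqrt(.75)])
for c in B: print(c,'mouth',(B[c]+.114*ax).round(4))
st()
```

```text
red [0.6063 0.2667 0.0445] 1324 mouth pts 579 [0.5503 0.2677 0.1413] [0.554  0.2698] 0.1491
green [0.5997 0.1718 0.0444] 662 mouth pts 545 [0.5436 0.1757 0.1417] [0.5473 0.175 ] 0.1492
[6.59802825e-03 9.48401689e-02 4.25776086e-05] 0.09506941369264935 yaw -3.979653775216884
red mouth [0.5495 0.2706 0.1432]
green mouth [0.5429 0.1758 0.1431]
t 11.47 p [0.4679 0.1869 0.3064] z [ 0.452 -0.034 -0.891] F [-0.  -0.3 -0.8] w 0.723 q6 2.1
```

```bash
cat >> plan.py <<'E'
ex=np.array([np.cos(np.radians(-4)),np.sin(np.radians(-4)),0]); ax=-.5*ex+np.array([0,0,np.sqrt(.75)])
M={'red':np.array([.5495,.2706,.1432]),'green':np.array([.5429,.1758,.1431])}
def tgt(col,s): return M[col]-s*ax   # s m below the mouth along the neck
E
python3 -c "
from plan import *
st();plan([(tgt('red',-.08),Rd(-4,30),5.5)])"
```

```text
t 11.47 p [0.4679 0.1869 0.3064] z [ 0.452 -0.034 -0.891] F [-0.  -0.3 -0.8] w 0.723 q6 2.1
[[5.5, [-0.3, -2.2, 2.5], [0.0, 0.8, -0.3]], [5.5, [-0.3, -2.2, 2.5], [0.0, 0.8, -0.3]], [5.5, [-0.4, -2.3, 2.5], [0.0, 0.8, -0.3]], [5.5, [-0.4, -2.2, 2.4], [0.0, 0.8, -0.3]]]
```

Emit:
drive_tool(
  targets=[
    [5.5,[-0.3,-2.2,2.4],[0,0.8,-0.3]],
    [5.5,[-0.3,-2.2,2.4],[0,0.8,-0.3]],
    [5.5,[-0.4,-2.3,2.4],[0,0.8,-0.3]],
    [5.5,[-0.4,-2.2,2.2],[0,0.8,-0.3]],
    [5.5,[0,0,0],[0,0,0]],
  ],
)

```text
t: 11.88
eef_pos: [0.5145, 0.2654, 0.2167]
tool_rot: [[0.86, -0.086, 0.504], [-0.07, -0.996, -0.05], [0.506, 0.008, -0.863]]
force: [-0.8, -0.8, -1.0]
width: 0.645
```

```bash
python3 -c "
from plan import *
st();plan([(tgt('red',-.04),Rd(-4,30),5)],.02)"
```

```text
t 11.88 p [0.5145 0.2654 0.2167] z [ 0.504 -0.05  -0.863] F [-0.8 -0.8 -1. ] w 0.645 q6 2.41
[[5, [-0.2, -0.3, 1.4], [0.3, -0.1, -0.2]], [5, [-0.3, -0.3, 1.3], [0.3, -0.1, -0.2]], [5, [-0.2, -0.2, 1.4], [0.3, -0.1, -0.2]]]
```

Emit:
drive_tool(
  targets=[
    [5,[-0.2,-0.3,1.4],[0.3,-0.1,-0.2]],
    [5,[-0.3,-0.3,1.3],[0.3,-0.1,-0.2]],
    [5,[-0.2,-0.2,1.2],[0.3,-0.1,-0.2]],
    [5,[0,0,0],[0,0,0]],
  ],
)

```text
t: 12.22
eef_pos: [0.5314, 0.2625, 0.1742]
tool_rot: [[0.868, -0.08, 0.49], [-0.066, -0.997, -0.047], [0.492, 0.009, -0.871]]
force: [-0.8, 0.1, -0.7]
width: 0.588
```

```bash
python3 -c "
from plan import *
st();print(manip.sense()['qpos']);print((np.array(manip.sense()['eef_pos'])-M['red'])@np.array([ex,np.cross([0,0,1],ex),ax]).T);plan([(tgt('red',0.0),Rd(-4,30),5),(tgt('red',0.02),Rd(-4,30),5)],.02)"
```

```text
t 12.22 p [0.5314 0.2625 0.1742] z [ 0.49  -0.047 -0.871] F [-0.8  0.1 -0.7] w 0.588 q6 2.41
[ 0.46838624  0.03330074  2.0437564  -0.43936049  0.66678802  2.41044903]
[-0.01752647 -0.00932007  0.03563422]
[[5, [0.0, -0.5, 1.8], [0.4, 0.3, -0.1]], [5, [0.0, -0.5, 1.8], [0.4, 0.3, -0.1]], [5, [0.0, 0.0, 2.0], [0.0, 0.0, 0.0]]]
```

Emit:
drive_tool(
  targets=[
    [5,[0,-0.9,0],[0.3,0.5,0]],
    [5,[0,0,0],[0,0,0]],
    [5,[0,0,0],[0,0,0]],
  ],
)

```text
t: 12.47
eef_pos: [0.534, 0.2669, 0.175]
tool_rot: [[0.864, -0.086, 0.497], [-0.072, -0.996, -0.048], [0.499, 0.006, -0.867]]
force: [0.2, 0.6, 0.4]
width: 0.587
```

```bash
cat >> plan.py <<'E'
def loc(col):
    print('rel rack x,y, up-axis dist from mouth (mm):',(1000*np.array([(np.array(manip.sense()['eef_pos'])-M[col])@v for v in (np.cross(np.cross([0,0,1],ex),ax),np.cross([0,0,1],ex),ax)])).round(1))
E
python3 -c "
from plan import *
st();loc('red');plan([(tgt('red',0.0),Rd(-4,30),5),(tgt('red',0.02),Rd(-4,30),5)],.02)"
```

```text
t 12.47 p [0.534  0.2669 0.175 ] z [ 0.497 -0.048 -0.867] F [0.2 0.6 0.4] w 0.587 q6 2.44
rel rack x,y, up-axis dist from mouth (mm): [ 2.8 -4.7 35.1]
[[5, [-0.1, -0.3, 1.8], [0.4, 0.0, -0.3]], [5, [-0.2, -0.2, 1.7], [0.4, 0.0, -0.3]], [5, [0.0, 0.0, 1.0], [0.0, 0.0, 0.0]], [5, [0.0, 0.0, 1.0], [0.0, 0.0, 0.0]]]
```

Emit:
drive_tool(
  targets=[
    [5,[-0.1,-0.5,1.4],[0.4,0,-0.3]],
    [5,[-0.1,-0.5,1.4],[0.4,0,-0.3]],
    [5,[0,-0.2,0.7],[0,0,0]],
    [5,[0,0,0],[0,0,0]],
  ],
)

```text
t: 12.8
eef_pos: [0.5541, 0.2781, 0.1495]
tool_rot: [[0.86, -0.071, 0.505], [-0.064, -0.997, -0.032], [0.506, -0.005, -0.862]]
force: [-0.6, -0.4, 1.1]
width: 0.585
```

```bash
python3 -c "
from plan import *
st();loc('red');plan([(tgt('red',0.02),Rd(-4,30),5)],.02)"
```

```text
t 12.8 p [0.5541 0.2781 0.1495] z [ 0.505 -0.032 -0.862] F [-0.6 -0.4  1.1] w 0.585 q6 2.46
rel rack x,y, up-axis dist from mouth (mm): [6.6 7.8 3.4]
[[5, [-0.3, 0.4, 1.2], [-0.1, -0.2, -0.1]], [5, [-0.4, 0.4, 1.1], [-0.1, -0.2, -0.1]]]
```

Emit:
drive_tool(
  targets=[
    [5,[-0.5,0.7,0],[0,0,0]],
    [5,[0,0,0],[0,0,0]],
    [5,[0,0,0],[0,0,0]],
  ],
)

```text
t: 13.05
eef_pos: [0.5492, 0.271, 0.1488]
tool_rot: [[0.859, -0.071, 0.507], [-0.064, -0.997, -0.031], [0.508, -0.005, -0.861]]
force: [1.0, 0.3, -0.9]
width: 0.582
```

```bash
python3 -c "
from plan import *
st();loc('red');plan([(tgt('red',0.02),Rd(-4,30),5)],.01)"
```

```text
t 13.05 p [0.5492 0.271  0.1488] z [ 0.507 -0.031 -0.861] F [ 1.   0.3 -0.9] w 0.582 q6 2.45
rel rack x,y, up-axis dist from mouth (mm): [2.5 0.4 5. ]
[[5, [-0.1, 0.0, 0.8], [-0.1, -0.2, -0.1]], [5, [-0.1, 0.0, 0.8], [-0.1, -0.2, -0.1]], [5, [-0.1, 0.0, 0.9], [-0.1, -0.2, -0.1]]]
```

Emit:
drive_tool(
  targets=[
    [5,[-0.1,0,0.8],[-0.1,-0.2,0]],
    [5,[-0.1,0,0.8],[-0.1,-0.2,0]],
    [5,[-0.1,0,0.6],[0,-0.2,0]],
    [5,[0,0,0],[0,0,0]],
    [5,[0,0,0],[0,0,0]],
  ],
)

```text
t: 13.47
eef_pos: [0.5587, 0.2704, 0.1278]
tool_rot: [[0.864, -0.073, 0.499], [-0.065, -0.997, -0.034], [0.5, -0.003, -0.866]]
force: [0.8, 0.3, -0.6]
width: 0.585
```

```bash
python3 -c "
from plan import *
st();loc('red');snap('wrist','w5.png')"
```

```text
t 13.47 p [0.5587 0.2704 0.1278] z [ 0.499 -0.034 -0.866] F [ 0.8  0.3 -0.6] w 0.585 q6 2.46
rel rack x,y, up-axis dist from mouth (mm): [  0.3   0.5 -17.9]
```

View pics/w5.png

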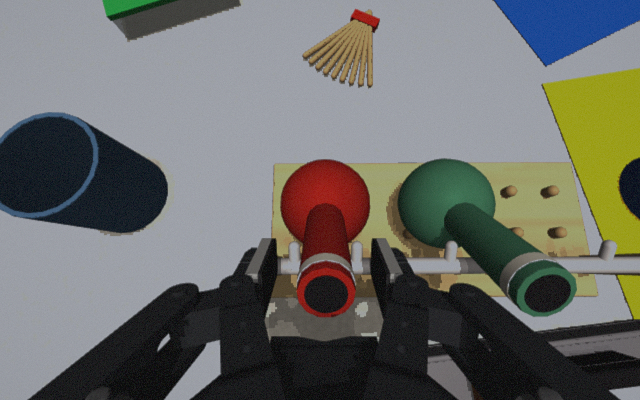

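Emit:
drive_tool(
  targets=[
    [3.5,[0,0,0],[0,0,0]],
    [2,[0,0,0],[0,0,0]],
    [1.5,[0,0,0],[0,0,0]],
    [1.5,[0,0,0],[0,0,0]],
    [1.5,[0,0,0],[0,0,0]],
  ],
)

```text
t: 13.93
eef_pos: [0.5584, 0.2702, 0.1277]
tool_rot: [[0.864, -0.073, 0.498], [-0.065, -0.997, -0.035], [0.499, -0.002, -0.867]]
force: [0.8, -0.0, -0.8]
width: 0.291
```

Emit:
drive_tool(
  targets=[
    [1.5,[0,0,0],[0,0,0]],
    [1.5,[0,0,0],[0,0,0]],
    [1.5,[0.2,0,-0.3],[0,0,0]],
    [1.5,[0.4,0,-0.7],[0,0,0]],
    [1.5,[0.5,0,-0.9],[0,0,0]],
  ],
)

```text
t: 14.35
eef_pos: [0.5546, 0.2683, 0.1453]
tool_rot: [[0.869, -0.075, 0.489], [-0.064, -0.997, -0.039], [0.49, 0.003, -0.872]]
force: [0.9, -0.2, -2.7]
width: 0.284
```

```bash
python3 -c "
from plan import *
st();loc('red')
p=np.array(manip.sense()['eef_pos']);plan([((p[0],.271,.26),Rd(-4,30),1.5)],.02)"
```

```text
t 14.35 p [0.5546 0.2683 0.1453] z [ 0.489 -0.039 -0.872] F [ 0.9 -0.2 -2.7] w 0.284 q6 2.42
rel rack x,y, up-axis dist from mouth (mm): [ 5.6 -2.  -0.8]
[[1.5, [0.9, 0.0, -1.7], [0.0, 0.1, 0.0]], [1.5, [0.9, 0.0, -1.7], [0.0, 0.1, 0.0]], [1.5, [1.0, -0.1, -1.6], [0.0, 0.1, 0.0]], [1.5, [0.9, -0.1, -1.7], [0.0, 0.1, 0.0]], [1.5, [1.0, 0.0, -1.6], [0.0, 0.1, 0.0]]]
[[1.5, [0.9, -0.1, -1.7], [0.0, 0.1, 0.0]]]
```

Emit:
drive_tool(
  targets=[
    [1.5,[1.0,0,-1.6],[0,0.1,0]],
    [1.5,[1.0,0,-1.6],[0,0.1,0]],
    [1.5,[1.0,-0.1,-1.6],[0,0.1,0]],
    [1.5,[1.0,-0.1,-1.6],[0,0.1,0]],
    [1.5,[1.0,0,-1.6],[0,0.1,0]],
  ],
)

```text
t: 14.77
eef_pos: [0.5543, 0.2697, 0.2368]
tool_rot: [[0.871, -0.073, 0.486], [-0.063, -0.997, -0.038], [0.487, 0.003, -0.873]]
force: [0.3, -0.3, -2.9]
width: 0.288
```

```bash
python3 -c "
from plan import *
st()
p=np.array(manip.sense()['eef_pos']);plan([((p[0],p[1],.28),Rd(-4,30),1.5),((.545,.15,.29),Rd(-4,0),1.5)],.025,4);plan([((.533,-.2425,.28),Rd(-4,0),1.5)],.035)"
```

```text
t 14.77 p [0.5543 0.2697 0.2368] z [ 0.486 -0.038 -0.873] F [ 0.3 -0.3 -2.9] w 0.288 q6 2.3
[[1.5, [1.1, 0.0, -1.9], [0.1, 0.4, 0.0]], [1.5, [1.0, 0.0, -1.9], [0.1, 0.4, 0.0]], [1.5, [0.1, 1.5, -0.1], [0.0, -3.7, 0.0]], [1.5, [0.0, 1.5, -0.1], [0.0, -3.7, 0.0]], [1.5, [0.0, 1.5, -0.1], [0.0, -3.7, 0.0]]]
[[1.5, [0.0, 1.5, -0.1], [0.0, -3.7, 0.0]], [1.5, [0.0, 1.5, -0.1], [0.0, -3.7, 0.0]], [1.5, [0.0, 1.5, -0.1], [0.0, -3.7, 0.0]], [1.5, [0.1, 1.5, -0.2], [0.0, -3.7, 0.0]], [1.5, [0.0, 1.5, -0.2], [0.0, -3.7, 0.0]]]
[[1.5, [0.2, 3.4, -0.2], [0.0, -1.9, 0.0]], [1.5, [0.2, 3.4, -0.2], [0.0, -1.9, 0.0]], [1.5, [0.2, 3.4, -0.2], [0.0, -1.9, 0.0]], [1.5, [0.2, 3.4, -0.2], [0.0, -1.9, 0.0]], [1.5, [0.2, 3.4, -0.2], [0.0, -1.9, 0.0]]]
[[1.5, [0.2, 3.4, -0.2], [0.0, -1.9, 0.0]], [1.5, [0.2, 3.4, -0.2], [0.0, -1.9, 0.0]], [1.5, [0.2, 3.4, -0.3], [0.0, -1.9, 0.0]], [1.5, [0.2, 3.4, -0.3], [0.0, -1.9, 0.0]], [1.5, [0.2, 3.4, -0.3], [0.0, -1.9, 0.0]]]
[[1.5, [0.1, 3.4, -0.3], [0.0, -1.9, 0.0]], [1.5, [0.1, 3.5, -0.3], [0.0, -1.9, 0.0]], [1.5, [0.1, 3.4, -0.2], [0.0, -1.9, 0.0]], [1.5, [0.1, 3.5, -0.3], [0.0, -1.9, 0.0]], [1.5, [0.2, 3.4, -0.2], [0.0, -1.9, 0.0]]]
```

Emit:
drive_tool(
  targets=[
    [1.5,[1.5,0,-2.4],[0.1,0.4,0]],
    [1.5,[1.5,0,-2.4],[0.1,0.4,0]],
    [1.5,[1.5,0,-2.4],[0,0,0]],
    [1.5,[0.3,0,-0.5],[0,-4,0]],
    [1.5,[0,0,0],[0,-4,0]],
  ],
)

```text
t: 15.18
eef_pos: [0.5533, 0.2704, 0.3381]
tool_rot: [[0.926, -0.066, 0.37], [-0.063, -0.998, -0.021], [0.371, -0.004, -0.929]]
force: [-0.0, 0.0, -2.6]
width: 0.29
```

Emit:
drive_tool(
  targets=[
    [1.5,[0,0.5,0],[0,-4,0]],
    [1.5,[0,1.0,0],[0,-4,0]],
    [1.5,[0,1.5,0],[0,-4,0]],
    [1.5,[0,1.5,0],[0,-4,0]],
    [1.5,[0,0,0],[0,0,0]],
  ],
)

```text
t: 15.6
eef_pos: [0.5502, 0.2263, 0.3479]
tool_rot: [[0.994, -0.058, 0.096], [-0.059, -0.998, 0.007], [0.096, -0.012, -0.995]]
force: [1.0, -0.6, -3.4]
width: 0.285
```

```bash
python3 -c "
from plan import *
st()
plan([((.533,-.2425,.29),Rd(-4,0),1.5)],.035)"
```

```text
t 15.6 p [0.5502 0.2263 0.3479] z [ 0.096  0.007 -0.995] F [ 1.  -0.6 -3.4] w 0.285 q6 1.91
[[1.5, [0.0, 3.4, 0.4], [-0.1, -0.4, 0.0]], [1.5, [0.0, 3.4, 0.4], [-0.1, -0.4, 0.0]], [1.5, [0.1, 3.3, 0.4], [-0.1, -0.4, 0.0]], [1.5, [0.1, 3.4, 0.4], [-0.1, -0.4, 0.0]], [1.5, [0.1, 3.3, 0.4], [-0.1, -0.4, 0.0]]]
[[1.5, [0.1, 3.3, 0.4], [-0.1, -0.4, 0.0]], [1.5, [0.1, 3.4, 0.4], [-0.1, -0.4, 0.0]], [1.5, [0.1, 3.3, 0.4], [-0.1, -0.4, 0.0]], [1.5, [0.1, 3.4, 0.4], [-0.1, -0.4, 0.0]], [1.5, [0.0, 3.3, 0.4], [-0.1, -0.4, 0.0]]]
[[1.5, [0.1, 3.4, 0.4], [-0.1, -0.4, 0.0]], [1.5, [0.1, 3.3, 0.4], [-0.1, -0.4, 0.0]], [1.5, [0.0, 3.4, 0.4], [-0.1, -0.4, 0.0]], [1.5, [0.1, 3.3, 0.3], [-0.1, -0.4, 0.0]]]
```

Emit:
drive_tool(
  targets=[
    [1.5,[0,2,0],[-0.1,-0.5,0]],
    [1.5,[0,3.4,0.2],[-0.1,-0.5,0]],
    [1.5,[0.1,3.3,0.4],[-0.1,-0.5,0]],
    [1.5,[0.1,3.4,0.4],[-0.1,-0.5,0]],
    [1.5,[0.1,3.3,0.4],[-0.1,-0.4,0]],
  ],
)

```text
t: 16.02
eef_pos: [0.5459, 0.0759, 0.336]
tool_rot: [[0.997, -0.046, 0.066], [-0.047, -0.999, 0.009], [0.065, -0.012, -0.998]]
force: [0.6, 0.4, -2.8]
width: 0.287
```

Emit:
drive_tool(
  targets=[
    [1.5,[0.1,3.3,0.4],[-0.1,-0.4,0]],
    [1.5,[0.1,3.4,0.4],[-0.1,-0.4,0]],
    [1.5,[0.1,3.3,0.4],[-0.1,-0.4,0]],
    [1.5,[0.1,3.4,0.4],[-0.1,-0.4,0]],
    [1.5,[0,3.3,0.4],[-0.1,-0.4,0]],
  ],
)

```text
t: 16.43
eef_pos: [0.5419, -0.0947, 0.317]
tool_rot: [[0.998, -0.04, 0.041], [-0.04, -0.999, -0.0], [0.041, -0.002, -0.999]]
force: [-0.0, -0.7, -2.4]
width: 0.285
```

Emit:
drive_tool(
  targets=[
    [1.5,[0.1,3.4,0.4],[-0.1,-0.4,0]],
    [1.5,[0.1,3.3,0.4],[-0.1,-0.4,0]],
    [1.5,[0,3,0.4],[-0.1,-0.4,0]],
    [1.5,[0.1,2,0.3],[-0.1,-0.4,0]],
    [1.5,[0,0,0],[0,0,0]],
  ],
)

```text
t: 16.85
eef_pos: [0.5396, -0.2206, 0.3033]
tool_rot: [[0.999, -0.041, 0.021], [-0.041, -0.999, -0.014], [0.021, 0.014, -1.0]]
force: [0.6, 0.7, -3.3]
width: 0.287
```

```bash
cat >> h.py <<'E'
def lean(col,names=('top','scene'),c0=None,half=.07,zmin=.04,zmax=.4,save=None):
    """vase axis from silhouettes' clouds: bulb by sphere fit, neck points by colour"""
    for n in names:
        im,d,C=snap(n,save and n+save); P=cloud(C,d)
        m=cmask(im,col)&(d>0)&(P[...,2]>zmin)&(P[...,2]<zmax)&(np.hypot(P[...,0]-c0[0],P[...,1]-c0[1])<half)
        if m.sum()<30: print(n,'few',m.sum()); continue
        print(n,m.sum(),'z',P[m][:,2].min().round(3),P[m][:,2].max().round(3)); v,u=np.nonzero(m); print('  px',u.min(),u.max(),v.min(),v.max()); yield n,im,d,C,P,m
E
python3 - <<'E'
from plan import *
st(); p=np.array(manip.sense()['eef_pos'])
for n,im,d,C,P,m in lean('red',('top','scene','wrist'),p,.06,p[2]-.16,p[2]+.05,'r.png'):
    q=P[m]; zb=p[2]-.094
    mb=m&(abs(P[...,2]-zb)<.036); 
    if mb.sum()>40: print('  ball',ball(P,mb)[0].round(4),mb.sum())
plan([((.533,-.2425,.25),Rd(-4,0),1.5)],.02,3)
im=cv2.imread('pics/scener.png'); cv2.imwrite('pics/c2.png',cv2.resize(cv2.convertScaleAbs(im[80:260,170:410],alpha=1.5),None,fx=3,fy=3))
E
```

```text
t 16.85 p [ 0.5396 -0.2206  0.3033] z [ 0.021 -0.014 -1.   ] F [ 0.6  0.7 -3.3] w 0.287 q6 1.11
top few 6
scene 278 z 0.205 0.324
  px 253 270 124 157
  ball [ 0.5457 -0.2202  0.2079] 210
wrist 7464 z 0.201 0.342
  px 279 367 156 314
  ball [ 0.5442 -0.2177  0.2069] 4469
[[1.5, [-0.2, 0.6, 1.4], [0.1, -0.3, 0.5]], [1.5, [-0.2, 0.7, 1.3], [0.1, -0.3, 0.5]], [1.5, [-0.1, 0.7, 1.4], [0.1, -0.3, 0.5]], [1.5, [-0.1, 0.6, 1.3], [0.1, -0.3, 0.5]]]
```

View pics/c2.png

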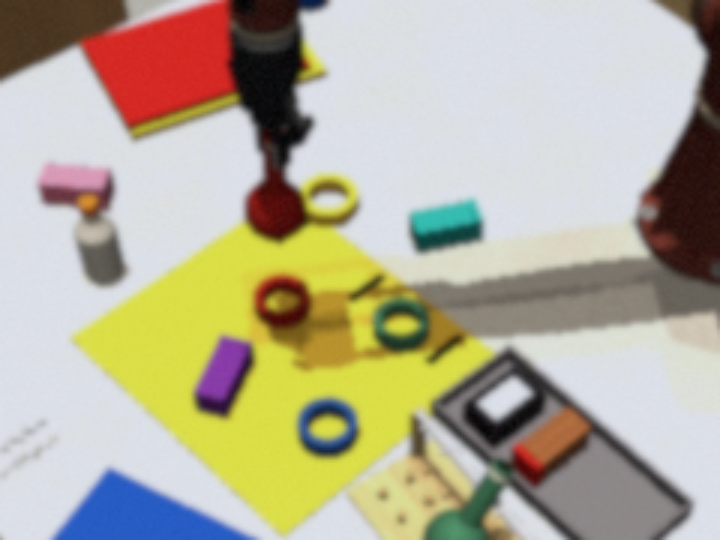

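```bash
cat >> h.py <<'E'
def vasefit(col,name,c0,half=.06):
    """joint fit of sphere (bulb) and cylinder (neck) to the depth points; c0 = expected bulb centre"""
    from scipy.optimize import least_squares
    im,d,C=snap(name); P=cloud(C,d); c0=np.array(c0)
    D=P-c0; m=cmask(im,col)&(d>0)&(np.hypot(D[...,0],D[...,1])<half)&(D[...,2]>-.03)&(D[...,2]<.11)
    q=P[m]
    def res(x):
        a=np.array([x[3],x[4],1]);a/=np.linalg.norm(a); r=q-x[:3]; h=r@a
        rad=np.linalg.norm(r-h[:,None]*a,axis=1); sp=np.linalg.norm(r,axis=1)-.036
        return np.where(h>.040,rad-.013,np.where(h<.028,sp,0))
    s=least_squares(res,[*c0,0,0],loss='soft_l1',f_scale=.0015); x=s.x
    a=np.array([x[3],x[4],1]);a/=np.linalg.norm(a); h=(q-x[:3])@a
    print(name,len(q),'neck',(h>.04).sum(),'bulb',x[:3].round(4),'lean deg x,y',np.degrees(np.arctan(x[3:])).round(2),'rms',np.sqrt(np.mean(np.clip(res(x),-.005,.005)**2)).round(4)); return x
E
python3 - <<'E'
from plan import *
st()
for n in('wrist','scene'): vasefit('red',n,(.5445,-.219,.207))
plan([((.533,-.2435,.25),Rd(-4,0),1.5)],.02,3)
E
```

```text
t 17.0 p [ 0.5399 -0.2164  0.3039] z [ 0.021 -0.011 -1.   ] F [-1.2 -0.2 -5.1] w 0.282 q6 1.11
wrist 6321 neck 1819 bulb [ 0.5444 -0.2169  0.2069] lean deg x,y [-4.1   0.45] rms 0.0003
scene 261 neck 47 bulb [ 0.5467 -0.2161  0.2066] lean deg x,y [-4.76  0.95] rms 0.002
[[1.5, [-0.2, 0.7, 1.4], [0.1, -0.3, 0.5]], [1.5, [-0.2, 0.7, 1.3], [0.1, -0.3, 0.5]], [1.5, [-0.1, 0.7, 1.4], [0.1, -0.3, 0.5]], [1.5, [-0.1, 0.7, 1.3], [0.1, -0.3, 0.5]]]
```

Emit:
drive_tool(
  targets=[
    [1.5,[-0.2,0.9,1.3],[0.1,-1.0,0.4]],
    [1.5,[-0.2,0.9,1.3],[0.1,-1.0,0.4]],
    [1.5,[-0.1,0.9,1.3],[0.1,-1.0,0.4]],
    [1.5,[0,0.7,1.0],[0.1,-1.1,0.4]],
    [1.5,[0,0,0],[0,0,0]],
  ],
)

```text
t: 17.52
eef_pos: [0.5338, -0.249, 0.2515]
tool_rot: [[0.997, -0.061, -0.054], [-0.061, -0.998, -0.001], [-0.054, 0.004, -0.999]]
force: [0.3, -0.8, -3.6]
width: 0.287
```

```bash
cat >> h.py <<'E'
def ring(col,name,c0):
    from scipy.optimize import least_squares
    im,d,C=snap(name); P=cloud(C,d)
    m=cmask(im,col)&(d>0)&(P[...,2]>.0215)&(P[...,2]<.029)&(np.hypot(P[...,0]-c0[0],P[...,1]-c0[1])<.05)
    q=P[m][:,:2]; b=lambda c:np.linalg.norm(q-c,axis=1)-.030
    s=least_squares(lambda c:np.sign(b(c))*np.maximum(abs(b(c))-.0055,0),c0[:2]); print('ring',col,name,len(q),s.x.round(4),'cost',s.cost.round(6),'bbox mid',((q.min(0)+q.max(0))/2).round(4),'ext',(np.ptp(q,0)).round(3)); return s.x
E
python3 - <<'E'
from plan import *
st(); p=np.array(manip.sense()['eef_pos'])
vasefit('red','wrist',p+[0,0,-.096]); 
for n in('wrist','top','scene'): ring('red',n,(.532,-.244))
for n in('top',): ring('green',n,(.44,-.122))
st()
E
```

```text
t 17.52 p [ 0.5338 -0.249   0.2515] z [-0.054 -0.001 -0.999] F [ 0.3 -0.8 -3.6] w 0.287 q6 1.1
wrist 6346 neck 1884 bulb [ 0.5311 -0.2486  0.1543] lean deg x,y [ 0.17 -0.07] rms 0.0003
ring red wrist 696 [ 0.5327 -0.2445] cost 0.0 bbox mid [ 0.5486 -0.2446] ext [0.039 0.069]Traceback (most recent call last):
  File "<stdin>", line 4, in <module>
  File "h.py", line 58, in ring
    s=least_squares(lambda c:np.sign(b(c))*np.maximum(abs(b(c))-.0055,0),c0[:2]); print('ring',col,name,len(q),s.x.round(4),'cost',s.cost.round(6),'bbox mid',((q.min(0)+q.max(0))/2).round(4),'ext',(np.ptp(q,0)).round(3)); return s.x
                                                                                                                                                                ~~~~~^^^
    return umr_minimum(a, axis, None, out, keepdims, initial, where)
ValueError: zero-size array to reduction operation minimum which has no identity
```

```bash
cat > go.py <<'E'
import sys
from plan import *
x,y,z,yaw,tilt,g,step=map(float,sys.argv[1:8]); st()
R=np.array(manip.sense()['tool_rot']).reshape(3,3); print('err mm',(1000*(np.array([x,y,z])-manip.sense()['eef_pos'])).round(1),'turn',np.degrees(Ro.from_matrix(R.T@Rd(yaw,tilt)).as_rotvec()).round(2))
plan([((x,y,z),Rd(yaw,tilt),g)],step,3)
E
python3 go.py .5345 -.2449 .175 -3.8 -3.05 1.5 .016
```

```text
t 17.67 p [ 0.535  -0.2483  0.2546] z [-0.049 -0.002 -0.999] F [-0.1 -0.2 -2.8] w 0.281 q6 1.1
err mm [ -0.5   3.4 -79.6] turn [ 0.3  -0.25  0.37]
[[1.5, [0.1, -0.1, 1.6], [0.1, 0.0, 0.1]], [1.5, [0.1, -0.1, 1.6], [0.1, 0.0, 0.1]], [1.5, [0.0, -0.1, 1.6], [0.1, 0.0, 0.1]], [1.5, [0.1, 0.0, 1.6], [0.1, 0.0, 0.1]], [1.5, [0.0, -0.1, 1.6], [0.1, 0.0, 0.1]]]
```

Emit:
drive_tool(
  targets=[
    [1.5,[0.1,-0.1,1.6],[0.1,0,0.1]],
    [1.5,[0.1,-0.1,1.6],[0.1,-0.1,0.1]],
    [1.5,[0,-0.1,1.6],[0.1,0,0]],
    [1.5,[0.1,0,1.5],[0.1,-0.1,0]],
    [1.5,[0,0,0],[0,0,0]],
  ],
)

```text
t: 18.08
eef_pos: [0.5395, -0.2467, 0.1962]
tool_rot: [[0.997, -0.063, -0.04], [-0.063, -0.998, 0.0], [-0.04, 0.002, -0.999]]
force: [-0.8, 0.2, -3.7]
width: 0.284
```

```bash
python3 go.py .5345 -.2449 .165 -3.8 -3.05 1.5 .016
```

```text
t 18.08 p [ 0.5395 -0.2467  0.1962] z [-0.04   0.    -0.999] F [-0.8  0.2 -3.7] w 0.284 q6 1.1
err mm [ -5.    1.8 -31.2] turn [ 0.15 -0.75  0.16]
[[1.5, [-0.2, -0.1, 1.6], [0.1, -0.4, 0.1]], [1.5, [-0.2, -0.1, 1.5], [0.1, -0.4, 0.1]]]
```

Emit:
drive_tool(
  targets=[
    [1.5,[-0.3,-0.1,1.2],[0.1,-0.5,0]],
    [1.5,[-0.3,-0.1,1.0],[0.1,-0.5,0]],
    [1.5,[0,0,0.5],[0,-0.1,0]],
    [1.5,[0,0,0],[0,0,0]],
    [1.5,[0,0,0],[0,0,0]],
  ],
)

```text
t: 18.5
eef_pos: [0.5338, -0.2446, 0.1711]
tool_rot: [[0.996, -0.063, -0.056], [-0.063, -0.998, 0.002], [-0.056, 0.001, -0.998]]
force: [-0.6, 0.6, -3.5]
width: 0.285
```

```bash
python3 -c "
from plan import *
p=np.array(manip.sense()['eef_pos']);vasefit('red','wrist',p+[0,0,-.096])"; python3 go.py .5345 -.2449 .15 -3.8 -3.05 1.5 .016
```

```text
wrist 6406 neck 1896 bulb [ 0.5309 -0.2439  0.074 ] lean deg x,y [ 0.29 -0.28] rms 0.0003
t 18.55 p [ 0.5338 -0.2446  0.1712] z [-0.056  0.002 -0.998] F [-0.1  0.4 -3.4] w 0.29 q6 1.11
err mm [  0.7  -0.3 -21.2] turn [0.07 0.15 0.2 ]
[[1.5, [0.1, 0.0, 1.1], [0.0, 0.1, 0.1]], [1.5, [0.1, 0.0, 1.0], [0.0, 0.1, 0.1]]]
```

Emit:
drive_tool(
  targets=[
    [1.5,[0.1,0,0.6],[0,-0.1,0]],
    [1.5,[0,0,0.6],[0,-0.1,0]],
    [1.5,[0,0,0.4],[0,-0.1,0]],
    [1.5,[0,0,0],[0,0,0]],
    [1.5,[0,0,0],[0,0,0]],
  ],
)

```text
t: 18.97
eef_pos: [0.5353, -0.2455, 0.1556]
tool_rot: [[0.996, -0.063, -0.058], [-0.063, -0.998, 0.001], [-0.058, 0.003, -0.998]]
force: [-0.2, -0.5, -1.8]
width: 0.285
```

```bash
python3 -c "
from plan import *
p=np.array(manip.sense()['eef_pos']);vasefit('red','wrist',p+[0,0,-.096])"; python3 go.py .5345 -.2447 .149 -3.8 -3.05 1.5 .016
```

```text
wrist 6383 neck 1877 bulb [ 0.5322 -0.2449  0.0584] lean deg x,y [ 0.38 -0.15] rms 0.0003
t 19.02 p [ 0.5352 -0.2455  0.1555] z [-0.058  0.001 -0.998] F [-0.5 -0.3 -2.9] w 0.288 q6 1.11
err mm [-0.7  0.8 -6.5] turn [0.17 0.28 0.18]
[[1.5, [0.0, -0.1, 0.7], [0.2, 0.3, 0.2]]]
```

Emit:
drive_tool(
  targets=[
    [1.5,[0,0,0.3],[0.1,0.2,0]],
    [1.5,[0,0,0.2],[0,0,0]],
    [1.5,[0,0,0.1],[0,0,0]],
    [1.5,[0,0,0],[0,0,0]],
  ],
)

```text
t: 19.35
eef_pos: [0.5351, -0.2456, 0.1494]
tool_rot: [[0.997, -0.063, -0.054], [-0.063, -0.998, 0.002], [-0.054, 0.001, -0.999]]
force: [0.7, 0.5, -1.5]
width: 0.288
```

Emit:
drive_tool(
  targets=[
    [1.5,[0,0,0],[0,0,0]],
  ],
)

```text
t: 19.43
eef_pos: [0.535, -0.2457, 0.1493]
tool_rot: [[0.997, -0.063, -0.054], [-0.063, -0.998, 0.002], [-0.054, 0.001, -0.999]]
force: [0.6, 0.1, -2.7]
width: 0.284
```

```bash
python3 -c "
from plan import *
p=np.array(manip.sense()['eef_pos']);vasefit('red','wrist',p+[0,0,-.096])"; python3 go.py .5345 -.2447 .149 -3.8 -3.05 1.5 .016
```

```text
wrist 6681 neck 1895 bulb [ 0.5333 -0.245   0.051 ] lean deg x,y [-0.51 -0.22] rms 0.0012
t 19.48 p [ 0.535  -0.2456  0.1493] z [-0.054  0.002 -0.999] F [ 0.1  0.7 -3.5] w 0.286 q6 1.11
err mm [-0.5  0.9 -0.3] turn [0.08 0.03 0.18]
[[1.5, [-0.1, -0.1, 0.0], [0.1, 0.0, 0.2]]]
```

Emit:
drive_tool(
  targets=[
    [1.5,[0,0,0.1],[0,0,0]],
    [1.5,[0,0,0],[0,0,0]],
    [1.5,[0,0,0.1],[0,0,0]],
    [1.5,[0,0,0],[0,0,0]],
  ],
)

```text
t: 19.82
eef_pos: [0.5354, -0.2458, 0.1484]
tool_rot: [[0.997, -0.063, -0.053], [-0.063, -0.998, 0.002], [-0.053, 0.002, -0.999]]
force: [-0.6, -0.1, -2.5]
width: 0.283
```

Emit:
drive_tool(
  targets=[
    [1.5,[0,0,0.1],[0,0,0]],
    [1.5,[0,0,0],[0,0,0]],
  ],
)

```text
t: 19.98
eef_pos: [0.5355, -0.2458, 0.1483]
tool_rot: [[0.997, -0.063, -0.053], [-0.063, -0.998, 0.002], [-0.053, 0.002, -0.999]]
force: [-0.3, -0.2, -1.2]
width: 0.289
```

Emit:
drive_tool(
  targets=[
    [1.5,[-0.1,0,0.2],[0,0,0]],
    [1.5,[0,0,0],[0,0,0]],
  ],
)

```text
t: 20.15
eef_pos: [0.5353, -0.2459, 0.1483]
tool_rot: [[0.997, -0.063, -0.051], [-0.063, -0.998, 0.001], [-0.051, 0.002, -0.999]]
force: [-1.0, 0.5, -2.2]
width: 0.288
```

Run:
```python
from plan import *
p=np.array(manip.sense()['eef_pos'])
import h
oc=h.cmask
for n in('wrist',):
    x=vasefit('red',n,p+[0,0,-.0965])
im,d,C=snap('wrist'); P=cloud(C,d); m=cmask(im,'red')&(d>0)&(P[...,2]>.035)&(P[...,2]<.08)&(np.hypot(P[...,0]-p[0],P[...,1]-p[1])<.045); print(ball(P,m)); st()
```

```text
wrist 6690 neck 1855 bulb [ 0.5336 -0.2452  0.0499] lean deg x,y [-0.55 -0.21] rms 0.0012
(array([ 0.53265461, -0.24515552,  0.05099879]), 3231)
t 20.25 p [ 0.5352 -0.2459  0.1481] z [-0.051  0.001 -0.999] F [-1.5  1.6  0.8] w 0.285 q6 1.11
```

Emit:
drive_tool(
  targets=[
    [3,[0,0,0],[0,0,0]],
    [4,[0,0,0],[0,0,0]],
    [5,[0,0,0],[0,0,0]],
    [5,[0,0,0],[0,0,0]],
  ],
)

```text
t: 20.58
eef_pos: [0.5362, -0.2469, 0.1484]
tool_rot: [[0.997, -0.063, -0.048], [-0.063, -0.998, -0.001], [-0.048, 0.004, -0.999]]
force: [-0.1, 0.9, 0.4]
width: 0.583
```

Run:
```python
from plan import *
x=vasefit('red','wrist',(.533,-.245,.052)); st(); plan([((.533,-.245,.27),Rd(-4,0),5.5)],.025)
```

```text
wrist 6891 neck 1997 bulb [ 0.5333 -0.2447  0.0492] lean deg x,y [-1.6   0.66] rms 0.0012
t 20.63 p [ 0.5362 -0.2469  0.1484] z [-0.048 -0.001 -0.999] F [ 0.7 -0.6  0.4] w 0.585 q6 1.11
[[5.5, [-0.2, 0.0, -2.4], [0.1, 0.5, 0.1]], [5.5, [-0.2, 0.0, -2.4], [0.1, 0.5, 0.1]], [5.5, [-0.1, 0.0, -2.4], [0.1, 0.5, 0.1]], [5.5, [-0.1, -0.1, -2.5], [0.1, 0.5, 0.1]], [5.5, [-0.1, 0.0, -2.4], [0.1, 0.5, 0.1]]]
```

Emit:
drive_tool(
  targets=[
    [5.5,[-0.1,-0.1,-1.5],[0,0,0]],
    [5.5,[-0.1,0,-2.4],[0,0.3,0]],
    [5.5,[-0.1,0,-2.4],[0.1,0.5,0.1]],
    [5.5,[-0.1,-0.1,-2.5],[0.1,0.5,0.1]],
    [5.5,[-0.1,0,-3],[0.1,0.5,0.1]],
  ],
)

```text
t: 21.05
eef_pos: [0.5311, -0.2418, 0.2594]
tool_rot: [[0.997, -0.069, -0.032], [-0.068, -0.998, 0.012], [-0.033, -0.01, -0.999]]
force: [0.6, -0.6, -0.4]
width: 0.643
```

Run:
```python
from plan import *
import h
f=h.cmask
x=vasefit('red','wrist',(.533,-.245,.062)); st()
# green vase & rack check from top; travel to above green
im,d,C=snap('wrist'); 
plan([((.49,.1,.30),Rd(-4,25),5.5)],.035,6.5)
```

```text
wrist 2704 neck 682 bulb [ 0.5323 -0.2445  0.0504] lean deg x,y [-1.01  0.6 ] rms 0.0008
t 21.1 p [ 0.5345 -0.244   0.2681] z [-0.021  0.005 -1.   ] F [ 1.4 -1.3  3.2] w 0.643 q6 1.1
[[5.5, [-0.7, -3.4, -0.3], [0.0, 2.6, 0.0]], [5.5, [-0.7, -3.4, -0.3], [0.0, 2.6, 0.0]], [5.5, [-0.7, -3.4, -0.4], [0.0, 2.6, 0.0]], [5.5, [-0.6, -3.4, -0.4], [0.0, 2.6, 0.0]], [5.5, [-0.6, -3.4, -0.4], [0.0, 2.6, 0.0]]]
[[5.5, [-0.6, -3.4, -0.5], [0.0, 2.6, 0.0]], [5.5, [-0.6, -3.4, -0.5], [0.0, 2.6, 0.0]], [5.5, [-0.6, -3.4, -0.5], [0.0, 2.6, 0.0]], [5.5, [-0.5, -3.4, -0.6], [0.0, 2.6, 0.0]], [5.5, [-0.5, -3.5, -0.5], [0.0, 2.6, 0.0]]]
```

Emit:
drive_tool(
  targets=[
    [5.5,[-0.7,-2.5,-1],[0,2.6,0]],
    [5.5,[-0.7,-3.4,-0.8],[0,2.6,0]],
    [5.5,[-0.7,-3.4,-0.4],[0,2.6,0]],
    [5.5,[-0.6,-3.4,-0.4],[0,2.6,0]],
    [5.5,[-0.6,-3.4,-0.4],[0,2.6,0]],
  ],
)

```text
t: 21.57
eef_pos: [0.5147, -0.0843, 0.2927]
tool_rot: [[0.973, -0.08, 0.215], [-0.078, -0.997, -0.017], [0.216, -0.0, -0.976]]
force: [0.1, 1.0, 0.1]
width: 0.642
```

Emit:
drive_tool(
  targets=[
    [5.5,[-0.6,-3.4,-0.5],[0,2.6,0]],
    [5.5,[-0.6,-3.4,-0.5],[0,2.6,0]],
    [5.5,[-0.6,-3.4,-0.5],[0,2.6,0]],
    [5.5,[-0.5,-3.4,-0.6],[0,2.6,0]],
    [5.5,[-0.5,-3.5,-0.5],[0,2.6,0]],
  ],
)

```text
t: 21.98
eef_pos: [0.4911, 0.0951, 0.3077]
tool_rot: [[0.894, -0.085, 0.44], [-0.078, -0.996, -0.034], [0.441, -0.003, -0.897]]
force: [1.0, 0.6, 0.6]
width: 0.646
```

Run:
```python
from plan import *
st(); im,d,C=snap('wrist'); P=cloud(C,d)
m=cmask(im,'green')&(d>0)&(abs(P[...,1]-.17)<.045)&(P[...,2]<.083)&(P[...,2]>.03)&(abs(P[...,0]-.6)<.05); print(ball(P,m)); st()
plan([(tgt('green',-.05),Rd(-4,30),5)],.03,5)
```

```text
t 21.98 p [0.4911 0.0951 0.3077] z [ 0.44  -0.034 -0.897] F [1.  0.6 0.6] w 0.646 q6 1.79
(array([0.59981001, 0.17188738, 0.04448511]), 763)
t 22.03 p [0.4888 0.1024 0.3068] z [ 0.439 -0.025 -0.898] F [-2.7  3.8 -1.1] w 0.644 q6 1.79
[[5, [-0.6, -1.5, 2.4], [-0.1, 0.8, -0.1]], [5, [-0.7, -1.5, 2.4], [-0.1, 0.8, -0.1]], [5, [-0.7, -1.5, 2.3], [-0.1, 0.8, -0.1]], [5, [-0.7, -1.6, 2.4], [-0.1, 0.8, -0.1]], [5, [-0.8, -1.5, 2.3], [-0.1, 0.8, -0.1]]]
```

Green bulb unchanged. Approach.

Emit:
drive_tool(
  targets=[
    [5,[-0.6,-1.5,2.2],[0,0.8,0]],
    [5,[-0.7,-1.5,2.2],[0,0.8,0]],
    [5,[-0.7,-1.5,2.2],[0,0.8,0]],
    [5,[-0.7,-1.5,2.2],[0,0.8,0]],
    [5,[-0.7,-1.2,1.5],[0,0.8,0]],
  ],
)

```text
t: 22.45
eef_pos: [0.5142, 0.1827, 0.2041]
tool_rot: [[0.853, -0.064, 0.518], [-0.061, -0.998, -0.022], [0.519, -0.013, -0.855]]
force: [-0.1, 0.0, -0.6]
width: 0.585
```

Emit:
drive_tool(
  targets=[
    [5,[0,0,0],[0,0,0]],
    [5,[0,0,0],[0,0,0]],
  ],
)

```text
t: 22.62
eef_pos: [0.5102, 0.1834, 0.1967]
tool_rot: [[0.859, -0.059, 0.508], [-0.055, -0.998, -0.023], [0.509, -0.008, -0.861]]
force: [0.2, -0.0, 0.1]
width: 0.587
```

Run:
```python
from plan import *
st(); loc('green'); plan([(tgt('green',-.035),Rd(-4,30),5)],.02,5)
```

```text
t 22.62 p [0.5102 0.1834 0.1967] z [ 0.508 -0.023 -0.861] F [ 0.2 -0.   0.1] w 0.587 q6 2.14
rel rack x,y, up-axis dist from mouth (mm): [-1.9  5.3 63. ]
[[5, [0.1, 0.3, 1.4], [-0.4, -0.3, 0.1]], [5, [0.1, 0.3, 1.4], [-0.4, -0.3, 0.1]]]
```

Emit:
drive_tool(
  targets=[
    [5,[0.1,0.3,1.4],[-0.3,-0.2,0.1]],
    [5,[0.1,0.3,1.4],[-0.3,-0.2,0.1]],
    [5,[0,0,0],[0,0,0]],
    [5,[0,0,0],[0,0,0]],
  ],
)

```text
t: 22.95
eef_pos: [0.5277, 0.1745, 0.1761]
tool_rot: [[0.861, -0.069, 0.503], [-0.06, -0.998, -0.034], [0.504, -0.001, -0.864]]
force: [0.8, 0.0, -0.3]
width: 0.587
```

Run:
```python
from plan import *
st(); loc('green'); plan([(tgt('green',-.005),Rd(-4,30),5)],.02,5)
```

```text
t 22.95 p [0.5277 0.1745 0.1761] z [ 0.503 -0.034 -0.864] F [ 0.8  0.  -0.3] w 0.587 q6 2.15
rel rack x,y, up-axis dist from mouth (mm): [ 3.5 -2.3 36.1]
[[5, [-0.2, -0.1, 1.6], [0.0, -0.1, 0.0]], [5, [-0.2, -0.1, 1.5], [0.0, -0.1, 0.0]]]
```

Emit:
drive_tool(
  targets=[
    [5,[-0.3,-0.1,1.2],[0,-0.1,0]],
    [5,[-0.2,-0.1,1.2],[0,-0.1,0]],
    [5,[0,0,0.7],[0,0,0]],
    [5,[0,0,0],[0,0,0]],
    [5,[0,0,0],[0,0,0]],
  ],
)

```text
t: 23.37
eef_pos: [0.5436, 0.1743, 0.1544]
tool_rot: [[0.857, -0.073, 0.509], [-0.064, -0.997, -0.034], [0.511, -0.004, -0.86]]
force: [0.4, -0.9, 1.1]
width: 0.587
```

Run:
```python
from plan import *
st(); loc('green'); plan([(tgt('green',.019),Rd(-4,30),5)],.01,5)
```

```text
t 23.37 p [0.5436 0.1743 0.1544] z [ 0.509 -0.034 -0.86 ] F [ 0.4 -0.9  1.1] w 0.587 q6 2.17
rel rack x,y, up-axis dist from mouth (mm): [ 6.3 -1.4  9.4]
[[5, [-0.2, 0.0, 0.9], [0.0, -0.2, -0.1]], [5, [-0.2, -0.1, 1.0], [0.0, -0.2, -0.1]], [5, [-0.3, 0.0, 0.9], [0.0, -0.2, -0.1]]]
```

Emit:
drive_tool(
  targets=[
    [5,[-0.5,-0.1,0.2],[0,-0.3,0]],
    [5,[-0.2,-0.1,0.9],[0,-0.2,0]],
    [5,[-0.1,0,0.9],[0,-0.1,0]],
    [5,[0,0,0.5],[0,0,0]],
    [5,[0,0,0],[0,0,0]],
  ],
)

```text
t: 23.78
eef_pos: [0.5512, 0.1766, 0.1301]
tool_rot: [[0.861, -0.072, 0.504], [-0.065, -0.997, -0.031], [0.505, -0.006, -0.863]]
force: [0.7, -0.1, -0.5]
width: 0.585
```

Run:
```python
from plan import *
st(); loc('green'); plan([(tgt('green',.019),Rd(-4,30),5)],.01,5)
```

```text
t 23.78 p [0.5512 0.1766 0.1301] z [ 0.504 -0.031 -0.863] F [ 0.7 -0.1 -0.5] w 0.585 q6 2.2
rel rack x,y, up-axis dist from mouth (mm): [  0.6   1.4 -15.4]
[[5, [-0.1, 0.1, 0.4], [-0.2, -0.3, -0.3]]]
```

Emit:
drive_tool(
  targets=[
    [5,[-0.1,0.1,0.3],[-0.1,-0.2,0]],
    [5,[0,0,0],[0,0,0]],
    [3.5,[0,0,0],[0,0,0]],
    [2,[0,0,0],[0,0,0]],
    [1.5,[0,0,0],[0,0,0]],
  ],
)

```text
t: 24.2
eef_pos: [0.5514, 0.1754, 0.1254]
tool_rot: [[0.864, -0.073, 0.499], [-0.065, -0.997, -0.034], [0.5, -0.004, -0.866]]
force: [-3.8, 0.7, 3.6]
width: 0.293
```

Emit:
drive_tool(
  targets=[
    [1.5,[0,0,0],[0,0,0]],
    [1.5,[0,0,0],[0,0,0]],
    [1.5,[0,0,0],[0,0,0]],
    [1.5,[0.2,0,-0.3],[0,0,0]],
    [1.5,[0.5,0,-0.8],[0,0,0]],
  ],
)

```text
t: 24.62
eef_pos: [0.5489, 0.1744, 0.1354]
tool_rot: [[0.868, -0.074, 0.492], [-0.065, -0.997, -0.036], [0.493, -0.001, -0.87]]
force: [-0.1, 0.4, -2.5]
width: 0.288
```

Emit:
drive_tool(
  targets=[
    [1.5,[0.9,0,-1.5],[0,0,0]],
    [1.5,[1.0,0,-1.6],[0,0.1,0]],
    [1.5,[1.0,0,-1.6],[0,0.1,0]],
    [1.5,[1.0,0,-1.6],[0,0.1,0]],
    [1.5,[1.0,0,-1.6],[0,0.1,0]],
  ],
)

```text
t: 25.03
eef_pos: [0.5472, 0.1735, 0.2246]
tool_rot: [[0.871, -0.074, 0.485], [-0.064, -0.997, -0.036], [0.486, 0.0, -0.874]]
force: [0.4, -0.0, -2.0]
width: 0.29
```

Run:
```python
from plan import *
st(); loc('green')
```

```text
t 25.03 p [0.5472 0.1735 0.2246] z [ 0.485 -0.036 -0.874] F [ 0.4 -0.  -2. ] w 0.29 q6 2.06
rel rack x,y, up-axis dist from mouth (mm): [44.6 -2.  68.4]
```

Emit:
drive_tool(
  targets=[
    [1.5,[1.4,0,-2.2],[0,0,0]],
    [1.5,[1.4,0,-2.2],[0,0,0]],
    [1.5,[1.2,0,-2.0],[0,-4,0]],
    [1.5,[0.3,0.5,-0.5],[0,-4,0]],
    [1.5,[0,1,0],[0,-4,0]],
  ],
)

```text
t: 25.45
eef_pos: [0.5454, 0.1602, 0.3138]
tool_rot: [[0.956, -0.067, 0.286], [-0.065, -0.998, -0.016], [0.286, -0.003, -0.958]]
force: [0.1, -0.9, -2.0]
width: 0.289
```

Emit:
drive_tool(
  targets=[
    [1.5,[0,1.5,0],[0,-4,0]],
    [1.5,[-0.5,1.5,0],[0,-4,0]],
    [1.5,[-0.5,1.5,0],[0,-4,0]],
    [1.5,[-0.5,1.5,0],[0,-4,0]],
    [1.5,[0,0,0],[0,0,0]],
  ],
)

```text
t: 25.87
eef_pos: [0.5276, 0.0988, 0.3191]
tool_rot: [[0.998, -0.062, 0.006], [-0.062, -0.998, 0.007], [0.006, -0.008, -1.0]]
force: [0.0, -0.3, -3.7]
width: 0.285
```

```bash
python3 go.py .442 -.1217 .27 -4 -2 1.5 .03
```

```text
t 25.87 p [0.5276 0.0988 0.3191] z [ 0.006  0.007 -1.   ] F [ 0.  -0.3 -3.7] w 0.285 q6 1.68
err mm [ -85.6 -220.5  -49.1] turn [-0.43 -2.32  0.46]
[[1.5, [-0.8, 2.5, 0.5], [0.0, -0.3, 0.1]], [1.5, [-0.8, 2.5, 0.5], [0.0, -0.3, 0.1]], [1.5, [-0.8, 2.5, 0.5], [0.0, -0.3, 0.1]], [1.5, [-0.8, 2.5, 0.6], [0.0, -0.3, 0.1]], [1.5, [-0.8, 2.5, 0.5], [0.0, -0.3, 0.1]]]
[[1.5, [-0.8, 2.5, 0.6], [0.0, -0.3, 0.1]], [1.5, [-0.8, 2.5, 0.6], [0.0, -0.3, 0.1]], [1.5, [-0.7, 2.5, 0.5], [0.0, -0.3, 0.1]], [1.5, [-0.7, 2.6, 0.6], [0.0, -0.3, 0.1]]]
```

Emit:
drive_tool(
  targets=[
    [1.5,[-0.8,2.5,0.5],[0,-0.3,0]],
    [1.5,[-0.8,2.5,0.5],[0,-0.3,0]],
    [1.5,[-0.8,2.5,0.5],[0,-0.3,0]],
    [1.5,[-0.8,2.5,0.6],[0,-0.3,0.1]],
    [1.5,[-0.8,2.5,0.5],[0,-0.3,0.1]],
  ],
)

```text
t: 26.28
eef_pos: [0.4818, -0.0219, 0.2942]
tool_rot: [[0.998, -0.056, -0.007], [-0.056, -0.998, 0.014], [-0.008, -0.014, -1.0]]
force: [0.6, -0.2, -2.1]
width: 0.287
```

Emit:
drive_tool(
  targets=[
    [1.5,[-0.8,2.5,0.6],[0,-0.3,0.1]],
    [1.5,[-0.8,2.5,0.6],[0,-0.3,0.1]],
    [1.5,[-0.7,2.5,0.5],[0,-0.3,0.1]],
    [1.5,[-0.5,1.5,0.4],[0,-0.3,0]],
    [1.5,[0,0,0],[0,0,0]],
  ],
)

```text
t: 26.7
eef_pos: [0.4447, -0.1142, 0.2718]
tool_rot: [[0.998, -0.061, -0.021], [-0.061, -0.998, 0.013], [-0.022, -0.011, -1.0]]
force: [0.0, 0.1, -2.5]
width: 0.286
```

```bash
python3 - <<'E'
from plan import *
st(); p=np.array(manip.sense()['eef_pos']); vasefit('green','wrist',p+[0,0,-.097]); ring('green','wrist',(.441,-.122)); st()
E
python3 go.py .442 -.1217 .23 -4 -2.5 1.5 .015
```

```text
t 26.7 p [ 0.4447 -0.1142  0.2718] z [-0.021  0.013 -1.   ] F [ 0.   0.1 -2.5] w 0.286 q6 1.22
wrist 2374 neck 688 bulb [ 0.4465 -0.1127  0.1764] lean deg x,y [-1.6  -0.77] rms 0.0004
ring green wrist 223 [ 0.4403 -0.1212] cost 0.0 bbox mid [ 0.4558 -0.123 ] ext [0.038 0.063]
t 26.8 p [ 0.4459 -0.1122  0.2726] z [-0.019  0.014 -1.   ] F [ 0.5  0.5 -2.2] w 0.29 q6 1.23
t 26.8 p [ 0.4459 -0.1122  0.2726] z [-0.019  0.014 -1.   ] F [ 0.5  0.5 -2.2] w 0.29 q6 1.23
err mm [ -3.9  -9.5 -42.6] turn [-0.73 -1.34  0.6 ]
[[1.5, [-0.1, 0.3, 1.4], [-0.2, -0.4, 0.2]], [1.5, [-0.1, 0.4, 1.4], [-0.2, -0.4, 0.2]], [1.5, [0.0, 0.3, 1.5], [-0.2, -0.4, 0.2]]]
```

Emit:
drive_tool(
  targets=[
    [1.5,[-0.1,0.3,1.4],[-0.3,-0.5,0.2]],
    [1.5,[-0.1,0.4,1.4],[-0.3,-0.5,0.2]],
    [1.5,[0,0.3,1.5],[-0.2,-0.5,0.2]],
    [1.5,[-0.1,0,1.5],[0,-0.2,0]],
    [1.5,[0,0,0],[0,0,0]],
  ],
)

```text
t: 27.22
eef_pos: [0.4428, -0.1181, 0.2115]
tool_rot: [[0.997, -0.064, -0.045], [-0.064, -0.998, 0.0], [-0.045, 0.002, -0.999]]
force: [-1.8, 0.6, -2.9]
width: 0.289
```

```bash
python3 go.py .441 -.1218 .17 -4 -2.75 1.5 .015
```

```text
t 27.22 p [ 0.4428 -0.1181  0.2115] z [-0.045  0.    -0.999] F [-1.8  0.6 -2.9] w 0.289 q6 1.24
err mm [ -1.8  -3.7 -41.5] turn [ 0.16 -0.15  0.34]
[[1.5, [0.0, 0.1, 1.4], [0.1, 0.0, 0.1]], [1.5, [0.0, 0.1, 1.4], [0.1, 0.0, 0.1]], [1.5, [0.0, 0.2, 1.3], [0.1, 0.0, 0.1]]]
```

Emit:
drive_tool(
  targets=[
    [1.5,[-0.1,0.2,1.3],[0.1,-0.2,0]],
    [1.5,[0,0.2,1.3],[0.1,-0.2,0]],
    [1.5,[0,0.1,1.0],[0,-0.2,0]],
    [1.5,[0,0,0],[0,0,0]],
    [1.5,[0,0,0],[0,0,0]],
  ],
)

```text
t: 27.63
eef_pos: [0.4397, -0.1207, 0.1706]
tool_rot: [[0.997, -0.059, -0.059], [-0.059, -0.998, 0.006], [-0.059, -0.002, -0.998]]
force: [-0.9, -0.1, -1.8]
width: 0.287
```

```bash
python3 - <<'E'
from plan import *
p=np.array(manip.sense()['eef_pos']); vasefit('green','wrist',p+[0,0,-.097])
E
python3 go.py .441 -.1218 .155 -4 -2.75 1.5 .01
```

```text
wrist 2310 neck 670 bulb [ 0.438  -0.1199  0.0752] lean deg x,y [ 0.54 -0.4 ] rms 0.0003
t 27.68 p [ 0.4394 -0.1206  0.1705] z [-0.059  0.006 -0.998] F [-1.5  0.  -2.2] w 0.289 q6 1.23
err mm [  1.6  -1.2 -15.5] turn [-0.11  0.66  0.61]
[[1.5, [0.1, 0.1, 0.8], [-0.1, 0.3, 0.3]], [1.5, [0.2, 0.0, 0.7], [-0.1, 0.3, 0.3]]]
```

Emit:
drive_tool(
  targets=[
    [1.5,[0.1,0.1,0.6],[-0.1,0.2,0]],
    [1.5,[0.1,0,0.6],[-0.1,0.2,0]],
    [1.5,[0,0,0.4],[0,0,0]],
    [1.5,[0,0,0],[0,0,0]],
    [1.5,[0,0,0],[0,0,0]],
  ],
)

```text
t: 28.1
eef_pos: [0.4426, -0.1225, 0.1552]
tool_rot: [[0.997, -0.059, -0.047], [-0.059, -0.998, -0.001], [-0.047, 0.003, -0.999]]
force: [-0.5, 0.7, -1.9]
width: 0.285
```

```bash
python3 - <<'E'
from plan import *
p=np.array(manip.sense()['eef_pos']); vasefit('green','wrist',p+[0,0,-.097])
E
python3 go.py .4415 -.1222 .1475 -4 -2.75 1.5 .01
```

```text
wrist 2243 neck 645 bulb [ 0.442  -0.1223  0.0598] lean deg x,y [-0.11 -0.02] rms 0.0003
t 28.15 p [ 0.4425 -0.1225  0.1552] z [-0.047 -0.001 -0.999] F [ 0.  -0.9 -2.6] w 0.29 q6 1.23
err mm [-1.   0.3 -7.7] turn [ 0.22 -0.07  0.62]
[[1.5, [-0.1, 0.0, 0.8], [0.2, -0.1, 0.6]]]
```

Emit:
drive_tool(
  targets=[
    [1.5,[-0.2,0,0.4],[0,-0.1,0]],
    [1.5,[0,0,0.3],[0,0,0]],
    [1.5,[0,0,0],[0,0,0]],
    [1.5,[0,0,0.1],[0,0,0]],
    [1.5,[0,0,0],[0,0,0]],
  ],
)

```text
t: 28.57
eef_pos: [0.4405, -0.1226, 0.1474]
tool_rot: [[0.997, -0.059, -0.047], [-0.059, -0.998, -0.001], [-0.047, 0.004, -0.999]]
force: [-0.3, 0.8, -1.8]
width: 0.286
```

```bash
python3 - <<'E'
from plan import *
p=np.array(manip.sense()['eef_pos']); vasefit('green','wrist',p+[0,0,-.092])
E
python3 go.py .4405 -.1222 .1475 -4 -2.75 1.5 .01
```

```text
wrist 2306 neck 706 bulb [ 0.4398 -0.1224  0.052 ] lean deg x,y [-0.12  0.  ] rms 0.0004
t 28.62 p [ 0.4405 -0.1226  0.1475] z [-0.047 -0.001 -0.999] F [-0.6  0.  -1.6] w 0.282 q6 1.23
err mm [0.  0.4 0. ] turn [ 0.25 -0.06  0.62]
[[1.5, [0.0, 0.0, 0.0], [0.2, -0.1, 0.6]]]
```

Bulb centre at 52.0 mm; press 1 mm more to confirm contact.

Emit:
drive_tool(
  targets=[
    [1.5,[0,0,0.2],[0,0,0]],
    [1.5,[0,0,0],[0,0,0]],
    [1.5,[0,0,0.2],[0,0,0]],
    [1.5,[0,0,0],[0,0,0]],
  ],
)

```text
t: 28.95
eef_pos: [0.4415, -0.1228, 0.1474]
tool_rot: [[0.997, -0.059, -0.047], [-0.059, -0.998, -0.001], [-0.047, 0.004, -0.999]]
force: [-1.1, 0.3, -1.4]
width: 0.289
```

Run:
```python
from plan import *
st();p=np.array(manip.sense()['eef_pos']); vasefit('green','wrist',p+[0,0,-.092]);st()
```

```text
t 28.95 p [ 0.4415 -0.1228  0.1474] z [-0.047 -0.001 -0.999] F [-1.1  0.3 -1.4] w 0.289 q6 1.23
wrist 2419 neck 757 bulb [ 0.4405 -0.1225  0.0519] lean deg x,y [ 0.07 -0.07] rms 0.0005
t 29.0 p [ 0.4415 -0.1228  0.1473] z [-0.046 -0.001 -0.999] F [-1.7  0.9  2.3] w 0.29 q6 1.23
```

Emit:
drive_tool(
  targets=[
    [3,[0,0,0],[0,0,0]],
    [4,[0,0,0],[0,0,0]],
    [5,[0,0,0],[0,0,0]],
    [5,[0,0,0],[0,0,0]],
  ],
)

```text
t: 29.33
eef_pos: [0.443, -0.1236, 0.1476]
tool_rot: [[0.997, -0.059, -0.042], [-0.059, -0.998, -0.003], [-0.042, 0.005, -0.999]]
force: [0.1, -0.1, 0.4]
width: 0.582
```

Emit:
drive_tool(
  targets=[
    [5.5,[-0.1,0,-1.5],[0,0,0]],
    [5.5,[-0.1,0,-2.4],[0,0.3,0]],
    [5.5,[-0.1,0,-2.4],[0,0.5,0]],
    [5.5,[-0.1,0,-2.5],[0,0.5,0]],
    [5.5,[-0.1,0,-3],[0,0.5,0]],
  ],
)

```text
t: 29.75
eef_pos: [0.4372, -0.1211, 0.2607]
tool_rot: [[0.998, -0.059, -0.026], [-0.059, -0.998, 0.002], [-0.026, -0.0, -1.0]]
force: [-0.2, -0.4, -0.4]
width: 0.642
```

Emit:
drive_tool(
  targets=[
    [5.5,[-0.5,-1.5,-3],[0,0.3,0]],
    [5.5,[-1,-3,-1],[0,0,0]],
    [5.5,[-1,-3,0],[0,0,0]],
    [5.5,[0,-3,0],[0,0,0]],
    [5.5,[0,0,0],[0,0,0]],
  ],
)

```text
t: 30.17
eef_pos: [0.4243, -0.0146, 0.3138]
tool_rot: [[0.998, -0.065, 0.003], [-0.065, -0.998, -0.005], [0.003, 0.005, -1.0]]
force: [0.1, -0.3, 0.1]
width: 0.644
```

Run:
```python
from plan import *
st()
for n in('wrist','scene','top'):
  for c,b in(('red',(.533,-.245,.06)),('green',(.440,-.122,.06))):
    try: vasefit(c,n,b,.045)
    except Exception as e: print(n,c,'not seen')
im,d,C=snap('scene'); P=cloud(C,d)
cv2.imwrite('pics/fin.png',cv2.resize(cv2.convertScaleAbs(im[60:300,150:450,::-1],alpha=1.5),None,fx=2.5,fy=2.5))
```

```text
t 30.17 p [ 0.4243 -0.0146  0.3138] z [ 0.003 -0.005 -1.   ] F [ 0.1 -0.3  0.1] w 0.644 q6 1.44
wrist 3802 neck 1242 bulb [ 0.5324 -0.2447  0.0503] lean deg x,y [-0.72  0.52] rms 0.0009
wrist 1039 neck 240 bulb [ 0.4395 -0.1209  0.0505] lean deg x,y [-2.59  1.21] rms 0.0008
scene 261 neck 56 bulb [ 0.5336 -0.2437  0.0509] lean deg x,y [ 1.01 -1.  ] rms 0.0022
scene 208 neck 34 bulb [ 0.4406 -0.1213  0.0516] lean deg x,y [-4.56  8.69] rms 0.0023
top 292 neck 27 bulb [ 0.533  -0.2457  0.0502] lean deg x,y [-0.43  0.16] rms 0.0014
top 261 neck 23 bulb [ 0.4399 -0.1218  0.0503] lean deg x,y [-2.62  1.45] rms 0.0011
```

View pics/fin.png

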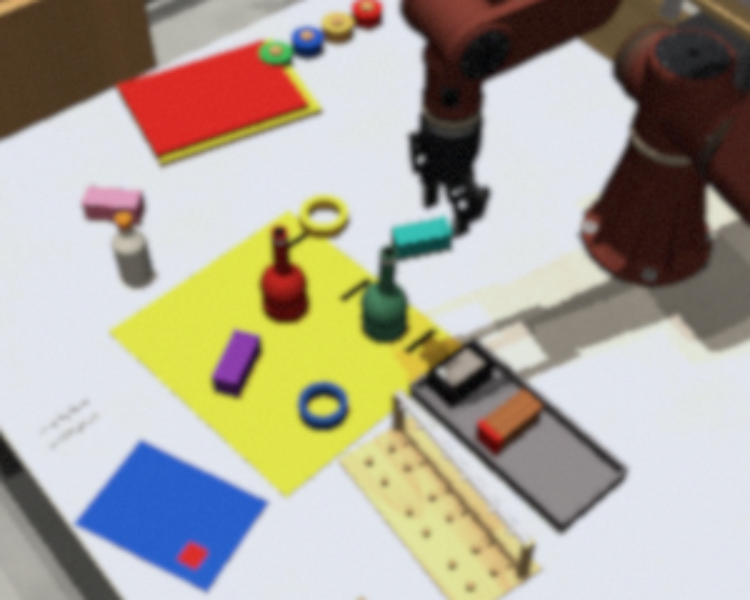

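```bash
sed 's/(D\[...,2\]>-.03)/(P[...,2]>.034)/' h.py > h2.py
python3 - <<'E'
from h2 import *
for n in('wrist','top'):
  for c,b in(('red',(.533,-.245,.052)),('green',(.440,-.122,.052))): vasefit(c,n,b,.045)
im,d,C=snap('top'); P=cloud(C,d)
# mid-tray items and mouths
for c in((.425,.135),(.43,.06)):
    m=(np.hypot(P[...,0]-c[0],P[...,1]-c[1])<.03)&(d>0); print('tray item z',np.median(P[m][:,2]).round(3))
E
```

```text
wrist 3478 neck 879 bulb [ 0.5324 -0.2447  0.0503] lean deg x,y [-0.75  0.54] rms 0.0005
wrist 927 neck 120 bulb [ 0.4395 -0.121   0.0504] lean deg x,y [-2.57  1.58] rms 0.0004
top 270 neck 6 bulb [ 0.5327 -0.2455  0.0502] lean deg x,y [-0.48 -0.28] rms 0.0011
top 240 neck 2 bulb [ 0.4402 -0.1222  0.0502] lean deg x,y [-10.74  12.16] rms 0.001
tray item z 0.005
tray item z 0.043
```

Run:
```python
from plan import *
block('top',.037,.055,(.34,.5,.09,.3)); block('top',.033,.05,(.34,.5,-.02,.1)); 
im,d,C,P=block('top',.02,.035,(.33,.52,-.06,.36))
block('wrist',.037,.055,(.34,.5,.09,.3)); vasefit('green','wrist',(.44,-.122,.06),.045); st()
```

```text
top [261. 212.] 9 z 0.043 ctr [0.4596 0.1548] size [0.003 0.019] ang 77.7
top [300. 224.] 438 z 0.0408 ctr [0.423  0.0287] size [0.083 0.059] ang 0.5
top [232. 224.] 231 z 0.0283 ctr [0.4194 0.2235] size [0.131 0.145] ang 1.2
wrist [211. 170.] 1960 z 0.0445 ctr [0.4247 0.1358] size [0.09  0.041] ang 2.8
wrist 1071 neck 241 bulb [ 0.4395 -0.121   0.0505] lean deg x,y [-2.74  1.59] rms 0.0008
t 31.02 p [ 0.424  -0.0183  0.3126] z [-0.001 -0.007 -1.   ] F [ 0.5 -0.1 -0.7] w 0.647 q6 1.44
```

```bash
python3 -c "
from plant import manip
print(manip.close_job())"
```

```text
the job is handed in; nothing more can be done
None
```

The craft table is ready and the job is handed in at about 31 s of the 210 s allowed. The cork block and the blue vase were not there at the start, so I skipped them.

**What I did:** I moved the stamp block and then the ink-pad case from the ring stands into the grey tray. Then I set the red vase in the red stand and the green vase in the green stand. Each was lowered until it touched before I let go.

**Last checks:**
- **Vases:** both sit within about 1 mm of their stand centres, with the bulb centre measured at 50 to 51 mm (expected 52 mm). The red leans about 1°. The green leans about 3°: it was level when held and tilted slightly as I released it. I left it that way rather than handle it again.
- **A check that disagreed:** the scene-camera and one top-camera fit showed the green leaning more (9 to 16°). They had very few neck points, and the scene picture itself also looked like about 3°, so I went with the wrist camera.
- **Tray:** the stamp and ink-pad case lie flat on the tray floor. The case now sits about 3 cm nearer the tray's end wall than where I set it. I think it was knocked, but I did not confirm why it moved.
- **Other items:** I did not touch the glue bottle, mug, roll of tape or the look-alike blocks. I did not measure their positions again at the end.

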